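# Free a slide rack from its reverse-threaded clamp and send it down the drain rail

## Robot

A 7-joint arm with a two-finger parallel gripper is mounted at the origin on the work surface. World frame = base frame: x ahead of the robot, y to its left, z up, the work surface at z = 0. Lengths are in mm, angles in rad, forces in N, time in s.
With the tool pointing down it reaches from about 425 to 975 mm from the base axis. Payload 16.7 kg.
Tool frame: the origin (TCP) lies where the fingers leave the gripper's body, on its centre line; the fingertips stand 73 mm ahead of it and the grasp point (between the pads) lies arm.grip_point_offset ahead of it (arm.grip_point_offset is the distance from the TCP to the grasp point, in mm); z points along the fingers, y is the direction in which the jaws open and shut (so a half turn about z gives the same grasp; the last joint's range is limited). The gripper opens to 85 mm and grips with 20 to 120 N. Pads are 22 mm wide; open, the fingers measure 114 mm over their backs; the gripper's body (76 mm by 85 mm) begins 54 mm behind the grasp point. The pads swing forward as they close: fully open they stand 13 mm farther back than shut.
Start: joints at [-1.278, 0.426, 0.074, 1.606, -0.034, 1.111, -0.067], TCP at [289.221, 609.863, 303.902] pointing down, gripper open.
Joint ranges: [-2.85, 2.85], [-0.5, 2.14], [-1.23, 1.37], [0.21, 2.46], [-1.02, 4.16], [0.16, 2.05], [-2.73, 2.73]. Speed limits (rad/s): [1.89, 1.89, 2.39, 2.39, 3.01, 3.01, 3.01].

## Interface

Orientations are given as a 3x3 rotation matrix whose columns are the frame's x, y, z axes.
In Python, from workcell import observe, capture, get_calibration, arm gives the robot as it stands. The module is installed in compiled form; this text tells all that it offers.
- The arm moves only by the tool jog_arm, never from a script. Its argument "deltas" is one flat list of numbers, 7 for each row, row after row: the shift along the tool's x, y, z in mm, then the turn, a rotation vector about the tool's x, y, z in degrees, then the finger opening in mm, from 0 to 85.4. A call has 1 to 8 rows; each row shifts and turns the commanded pose from where the row before left it, along the tool's axes as they then stand; what a row does not reach is not made up. A row lasts 1/8 s, in which the tool goes at most 62.5 mm and 10.7 degrees, less where a joint would pass 70% of its speed; a pose out of reach is approached as far as the arm can. A call with a gripper value outside its range is refused whole. The fingers move at their own pace and stop on an object; "force" is the grip in N (left out, the last holds). Time passes only in rows, so rows that do not move let the fingers close. It gives the time, the measured TCP pose, the force and the opening at its end, in the units of the state.
- observe(): the state, without advancing time (a new reading comes with each control period).
- capture(name): name is "scene" or "top" or "wrist"; returns (picture, depth): 480x640x3 uint8, red, green, blue; 480x640 float32, mm along the optical axis (not along the pixel's ray), 0 where there is no reading.
- get_calibration(name): a dict with "camera_matrix" (3x3 intrinsics, pixels), "R" (3x3) and "t" (3): a world point X has camera coordinates R X + t; the wrist camera has in their place "hand_eye" (4x4, takes a point from camera to tool coordinates, whose origin is the TCP and whose axes are the flange's). Camera axes: x right, y down, z forward; pixel columns grow to the right and rows downward; lengths in mm; the calibration is good to about 2 mm. A picture is of the moment at which its call begins: read the wrist's pose just before it. get_calibration takes no time and is no camera call.
- arm.close_job(): hands the job in, once; it reports no verdict.
The state is a dict: "time_s": time; "joint_positions": joint angles; "joint_velocities": joint speeds; "tau": joint torques, N m; "ee_pos": TCP position; "eef_rot": TCP orientation; "contact_force": force on the tool from outside, world axes, zero at the start; "moment": the same for the moment, N m; "finger_gap": opening from 0.0 (shut) to 1.0 (fully open).
Only numpy, scipy, OpenCV 4.12 (cv2) and the standard library are available. Lean on these libraries where they do the work, as an engineer would, in place of code of your own. Each camera call takes 0.05 s, during which the arm holds its last target.

## Task

Unscrew the winged clamp nut on the shaker right up to its upper stop - it has a reverse (left-hand) thread, so it loosens clockwise seen from above - and leave it there. Then draw the slide rack out from under the nut, hang it by its rollers on the upper half of the sloped drain rail, let go there, and see that it rolls down by itself to the stop and hangs there at rest. Keep the rack upright throughout and leave the bottle, jar, beaker and box where they stand.

Things in the scene. Friction and masses are not known exactly. Their poses are not given: they have to be found in the camera images.
- clamp_nut (a joint): angle of the winged clamp nut, rad: 0 = screwed right down; grows as the nut is turned CLOCKWISE seen from above (reverse thread) to the hard upper stop at 3.6. Starts at 0 to 0.9. It rises 2.5 mm per rad (9 mm in all), turns against a friction of about 0.12 N m, stays where it is left and cannot come off its stud.
- nut_grip (a point): the wing of the clamp nut, about half-way up it, on the nut's upright axis; turns and rises with the nut. The wing is an upright aluminium bar, 46 mm long along the point's x, 12 mm thick along y, reaching from 18 mm below to 12 mm above this point. The flange lies below it.
- nut_flange (a point): centre of the underside of the nut's round flange (30 mm in diameter, 5 mm thick, under the wing). Screwed right down it lies 1 mm above the rack's fork, behind the fork's lugs, and the rack cannot be drawn out or lifted; at the nut's upper stop it is 10 mm above the fork and 6 mm above the lugs.
- shaker: fixed white orbital shaker, 240 mm (its x) by 200 mm (its y), origin on the bench under its middle. The clamp stud stands at x = +32 mm, y = 0: 20 mm thick to just below the fork, then 10 mm, its top 254 mm above the bench. The rack starts standing at x = -40 mm, y = 0, turned as the shaker is.
- shaker_deck (a point): middle of the shaker's flat dark platform, 90 mm above the bench; axes as the shaker's. On it: two upright pins at x = -108, y = +-60 mm (10 mm thick, 30 mm high), between which the rack is drawn out towards -x, and two empty cups at x = +82, y = +-60 mm (52 mm in diameter, 30 mm high).
- rack_tab (a point): middle of the upright grip tab on top of the loose steel slide rack (0.3 to 0.5 kg): tab 28 mm along x, 10 mm thick along y, from 18 mm below to 14 mm above this point, which is above the rack's centre of mass. Rack axes: z up; its hook opens towards +x; the rail is to run along y. A top plate, 60 mm wide in y and from x = -32 to +93 mm, has its underside 23 mm below this point.
- rack_foot (a point): centre of the rack's flat underside, 133 mm below rack_tab. Foot with its glass slides: 56 mm (x) by 84 mm (y), 34 mm high. Two back straps at x = -32 to -28 mm join it to the top plate. Space for the rail: open towards +x, in height between the slides (34 mm) and the lowest point of the roller flanges (81 mm above this point).
- rack_fork (a point): centre of the clamp stud's place in the rack's fork, on the top face of the top plate, 72 mm towards +x from the tab and 18 mm below rack_tab. Slot 16 mm wide, open towards +x; the fork's tips, 21 mm further on, carry lugs 4 mm high. Drawn at least 40 mm towards -x, the fork is clear of nut and stud and the rack can be lifted.
- rack_rollers (a point): point of the rack midway between its two white rollers at the height of their axles (39 mm below rack_tab, 94 mm above the foot). The rollers turn freely about the rack's x and stand at y = +-20 mm: tread 18 mm in diameter and 14 mm wide, between flanges 26 mm in diameter.
- drain_rail: fixed sloped drain rail, origin on the bench under its middle. The bar runs along its y, rising towards +y. It stands on 12 mm square posts at y = +-130 mm in a low drip tray (130 mm in x, 275 mm in y, rim 18 mm high). The rack hangs between the posts, its x axis along this x: bring the hook in from the -x side with the rollers above the bar, then lower.
- rail_top (a point): middle of the top face of the rail's bar, 155 mm above the bench; axes as drain_rail's. The bar is 8 mm wide, 14 mm high and 272 mm long, and rises 6 degrees towards +y.
- rail_upper (a point): place on the upper half of the rail: where rack_rollers lies when the rack hangs 55 mm up along the bar from its middle. Axes as drain_rail's. Released there, the rack rolls 127 mm down to the stop in one to two seconds.
- rail_stop (a point): where rack_rollers lies when the rack hangs with its lower roller against the upright stop plate near the rail's low (-y) end. Axes as drain_rail's.
- reagent_bottle: bystander: amber bottle, 58 mm in diameter, 150 mm high, origin under its middle
- stain_jar: bystander: glass jar, 64 mm in diameter, 80 mm high, origin under its middle
- beaker: bystander: glass beaker, 66 mm in diameter, 90 mm high, origin under its middle
- slide_box: bystander: grey box 40 x 85 x 30 mm, origin under its middle
Not all that is in view belongs to the job. What is shaped like the part that bears rack_tab but red is not meant.

How it is judged:
By the outcome, as a careful person would: the job done as asked, in the order asked, and still so for the second after the job is handed in, with the robot touching nothing.
It also fails if it takes over 72 s, if anything falls off the work surface, if the arm or the gripper's body presses on something with over 40 N, if the wrist force passes 120 N, or if a joint passes its speed limit or range.

## Working session

There is one attempt and no reset: what is moved stays moved. The work goes in short steps, Python scripts to look and compute and a tool call to move; the robot and the scene stay as the last step left them, time stands still between calls to the robot, and variables do not carry over. Pictures are saved under pics/ and viewed, and the job is handed in when it is done.

Besides the shell and the picture viewer there is one more tool, called by a JSON object that holds its "api" and its "payload". jog_arm: Moves the arm, as the interface text tells. Its arguments: {"type":"object","properties":{"deltas":{"type":"array","items":{"type":"number"}},"force":{"type":"number"}},"required":["deltas"]}

```bash
mkdir -p pics; python3 - <<'E'
from workcell import observe, capture, get_calibration, arm
import cv2, numpy as np
s=observe(); print(s); print(arm.grip_point_offset)
for n in ["scene","top","wrist"]:
    c=get_calibration(n); print(n,c)
    im,d=capture(n); cv2.imwrite(f"pics/{n}0.png",im[:,:,::-1]); np.savez(f"{n}0.npz",im=im,d=d)
E
```

```text
{'time_s': 0.0, 'joint_positions': array([-1.27750466,  0.42673642,  0.07383074,  1.60663756, -0.03408291,
        1.11078936, -0.06709068]), 'joint_velocities': array([ 6.31287885e-04, -4.35138620e-04, -7.60784537e-04,  6.08870792e-04,
        1.13239724e-03,  5.45369982e-04,  8.52455402e-05]), 'tau': array([-2.95717495e-03, -9.49864411e+01,  3.75935286e+00, -4.63512254e+01,
        1.91220950e-02,  1.04909009e-02, -3.05143175e-06]), 'ee_pos': array([289.08693433, 609.6004313 , 303.19350534]), 'eef_rot': array([[-9.03560226e-01,  4.28460852e-01, -4.65766876e-04],
       [ 4.28461092e-01,  9.03559399e-01, -1.22654785e-03],
       [-1.04679696e-04, -1.30782283e-03, -9.99999139e-01]]), 'contact_force': array([ 0.17631862,  0.20792496, -0.32539091]), 'moment': array([ 0.02834579,  0.02136592, -0.00091506]), 'finger_gap': 0.9968238609190193}
53.900000000000006
scene {'camera_matrix': array([[529.02061167,   0.        , 329.68823796],
       [  0.        , 529.02061167, 243.75396025],
       [  0.        ,   0.        ,   1.        ]]), 'R': array([[ 0.87023246,  0.49209878, -0.02311396],
[... 413 characters left out ...]
888456e-01,  1.71129386e-03, -1.10375761e-01],
       [ 1.10386680e-01,  8.88759872e-03, -9.93848978e-01]]), 't': array([ -68.80671815,  567.78001012, 1322.01287556])}
wrist {'camera_matrix': array([[379.0906277 ,   0.        , 321.16961765],
       [  0.        , 379.0906277 , 239.79209839],
       [  0.        ,   0.        ,   1.        ]]), 'hand_eye': array([[-1.21774118e-03, -9.45323551e-01, -3.26131725e-01,
         8.26854981e+01],
       [ 9.99999239e-01, -1.21547100e-03, -2.10733521e-04,
        -3.31082109e-01],
       [-1.97192294e-04, -3.26131733e-01,  9.45324311e-01,
        -7.03474190e+01],
       [ 0.00000000e+00,  0.00000000e+00,  0.00000000e+00,
         1.00000000e+00]])}
```

View pics/scene0.png

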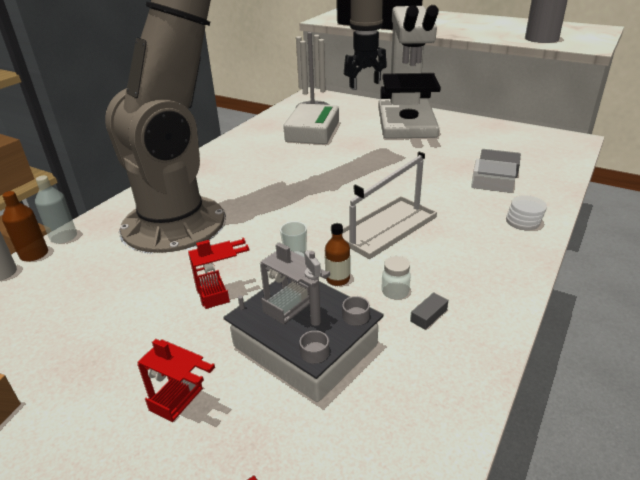

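View pics/top0.png

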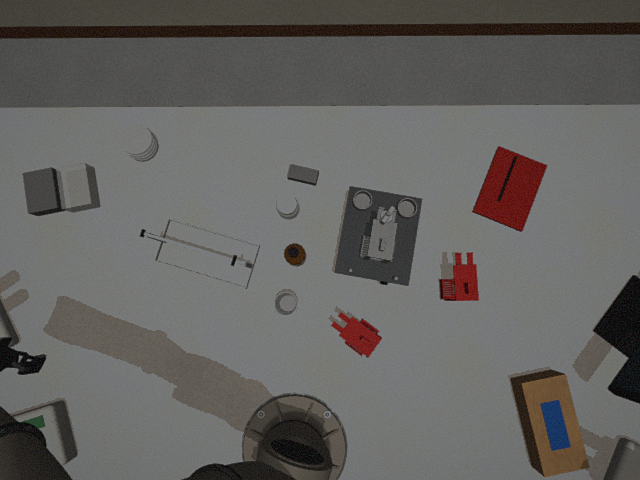

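View pics/wrist0.png

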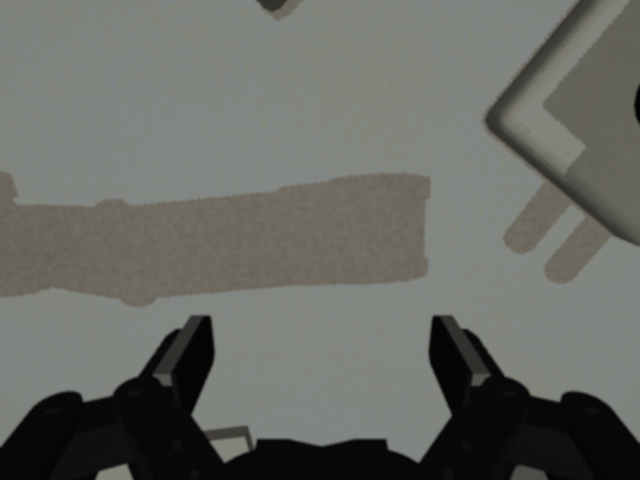

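The shaker is at about (378,235) in the top view, with its cups away from the robot. The rail is at (205,253), with a black plate near (238,260). I'll enlarge both areas and measure.

```bash
cat > h.py <<'E'
import numpy as np, cv2
from workcell import observe, capture, get_calibration, arm
def world(name,d,cal=None,pose=None):
    c=get_calibration(name);K=c["camera_matrix"]
    v,u=np.mgrid[:480,:640]
    P=np.stack([(u-K[0,2])/K[0,0]*d,(v-K[1,2])/K[1,1]*d,d],-1)
    if name=="wrist":
        H=c["hand_eye"]; P=P@H[:3,:3].T+H[:3,3]
        return P@pose["eef_rot"].T+pose["ee_pos"]
    return (P-c["t"])@c["R"]
E
python3 - <<'E'
from h import *
a=np.load("top0.npz");s=np.load("scene0.npz")
t=a["im"][:,:,::-1];sc=s["im"][:,:,::-1]
A=cv2.resize(t[175:295,320:440],None,fx=5,fy=5,interpolation=cv2.INTER_CUBIC);cv2.imwrite("pics/a1.png",cv2.convertScaleAbs(A,alpha=1.6))
A=cv2.resize(t[205:300,130:270],None,fx=5,fy=5,interpolation=cv2.INTER_CUBIC);cv2.imwrite("pics/a2.png",cv2.convertScaleAbs(A,alpha=1.6))
A=cv2.resize(sc[140:400,220:450],None,fx=2.3,fy=2.3,interpolation=cv2.INTER_CUBIC);cv2.imwrite("pics/a3.png",A)
W=world("top",a["d"])
# deck: z~90
x0=W[...,0];y0=W[...,1];z0=W[...,2]
roi=np.zeros(z0.shape,bool);roi[175:295,320:440]=1
def rect(m,n):
    p=np.c_[x0[m],y0[m]].astype(np.float32);r=cv2.minAreaRect(p);print(n,m.sum(),r, "z med",np.median(z0[m]))
rect(roi&(abs(z0-90)<6),"deck")
rect(roi&(z0>60),"deck+")
for lo,hi in [(105,140),(180,203),(203,215),(215,240),(240,270)]:
    rect(roi&(z0>lo)&(z0<hi),(lo,hi))
roi[:]=0;roi[205:300,130:270]=1
for lo,hi in [(8,25),(100,130),(130,150),(150,160),(160,180),(180,220)]:
    m=roi&(z0>lo)&(z0<hi)
    if m.sum()>3: rect(m,(lo,hi))
m=roi&(z0>120)
v,u=np.nonzero(m)
for uu in range(u.min(),u.max(),6):
    k=v[u==uu]; 
    if len(k): print(uu,k, z0[k,uu].round(),y0[k,uu].round(),x0[k,uu].round())
E
```

```text
deck 4744 ((573.721435546875, -230.64019775390625), (200.03582763671875, 240.4005126953125), 79.76834106445312) z med 90.43894742313918
deck+ 6616 ((546.16943359375, -216.153564453125), (218.5532989501953, 300.1794128417969), 79.57621765136719) z med 91.7362395950951
(105, 140) 370 ((572.1497192382812, -230.4278106689453), (170.19064331054688, 219.45945739746094), 79.85420227050781) z med 118.5140401430444
(180, 203) 161 ((562.7404174804688, -228.02841186523438), (62.80380630493164, 121.53329467773438), 79.52227020263672) z med 201.84421460997763
(203, 215) 848 ((564.3106689453125, -228.66458129882812), (59.83750534057617, 125.61776733398438), 79.97205352783203) z med 206.04696428308614
(215, 240) 86 ((570.2282104492188, -226.38235473632812), (22.77939796447754, 99.73645782470703), 75.41802215576172) z med 234.7190314841318
(240, 270) 95 ((576.3116455078125, -226.6648406982422), (21.982685089111328, 103.2464370727539), 72.13026428222656) z med 243.89702655056277
(8, 25) 762 ((536.64453125, 283.5014953613281), (260.1891784667969, 367.0006408691406), 5.54299259185791) z med 14.37566996
[... 1491 characters left out ...]
28. 525.]
205 [250 251 252 253] [153. 154. 149. 151.] [220. 220. 221. 220.] [528. 525. 523. 520.]
211 [252 253 254 255 286] [ 146.  149.  149.  151. 1376.] [206. 205. 205. 205. -82.] [523. 520. 518. 515. 418.]
217 [254 255 256] [146. 144. 149.] [191. 191. 190.] [518. 516. 513.]
223 [256 257 258] [146. 146. 142.] [175. 175. 176.] [513. 510. 508.]
229 [258 259 260] [140. 146. 147.] [161. 159. 159.] [508. 505. 502.]
235 [255 256 257 258 259 260 261 262] [170. 172. 166. 159. 156. 148. 145. 142.] [140. 140. 140. 142. 142. 144. 144. 145.] [513. 511. 509. 507. 504. 502. 500. 498.]
241 [261 262 263 264] [142. 141. 142. 144.] [129. 129. 129. 129.] [500. 498. 495. 492.]
259 [212] [1376.] [-82.] [418.]
```

View pics/a1.png

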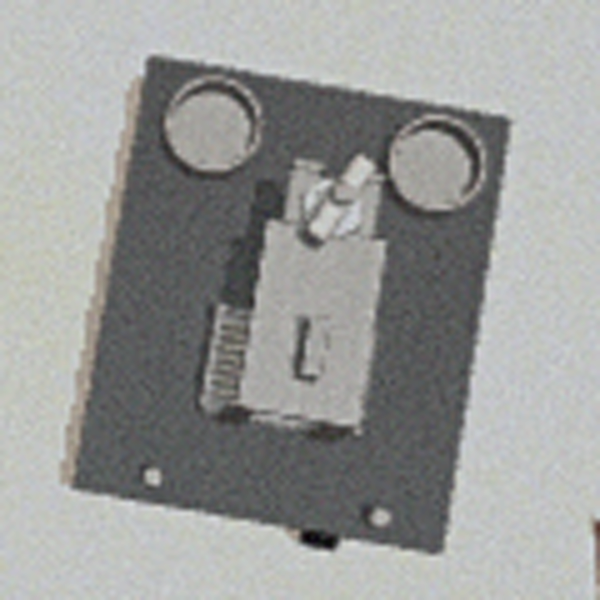

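View pics/a2.png

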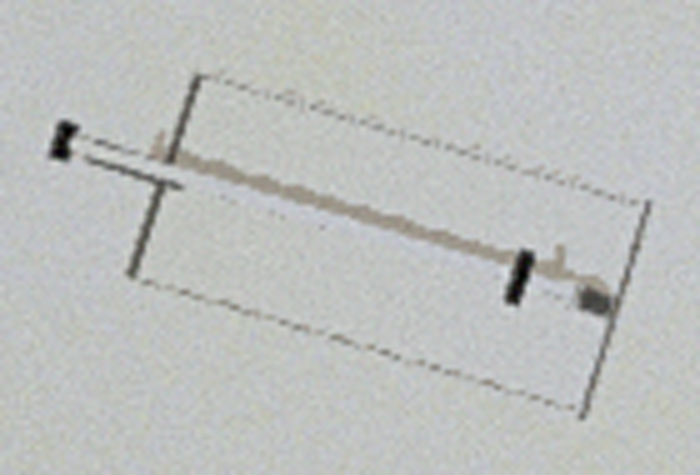

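View pics/a3.png

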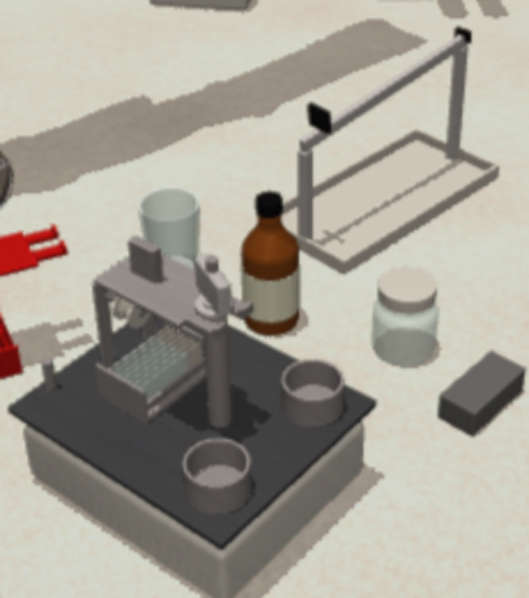

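Shaker: centre near (574,-231), yaw about -10°. Rail: yaw about -16°, rising towards +y, with the black stop plate at its low end near the -y post. I'll go above the rail first for a wrist picture.

{"api": "jog_arm", "payload": {"deltas": [-15, -9, -6, 0, 0, 0, 85, -35, -21, -7, 0, 0, 0, 85, -35, -21, -7, 0, 0, 0, 85, -35, -21, -7, 0, 0, 0, 85, -35, -21, -7, 0, 0, 0, 85, -35, -21, -7, 0, 0, 0, 85, -35, -21, -7, 0, 0, 0, 85, -35, -21, -7, 0, 0, 0, 85]}}

```text
time_s: 1.15
ee_pos: [458.3, 355.0, 359.7]
eef_rot: [[-0.903, 0.429, 0.0], [0.429, 0.903, 0.0], [-0.0, 0.0, -1.0]]
contact_force: [0.9, -0.2, -0.3]
finger_gap: 0.997
```

{"api": "jog_arm", "payload": {"deltas": [-35, -21, -7, 0, 0, 0, 85, -35, -21, -7, 0, 0, 0, 85, -30, -15, -5, 0, 0, 0, 85, -13, -8, -3, 0, 0, 0, 85, 0, 0, 0, 0, 0, 0, 85, 0, 0, 0, 0, 0, 0, 85]}}

```text
time_s: 1.9
ee_pos: [530.7, 251.4, 380.7]
eef_rot: [[-0.904, 0.427, -0.001], [0.427, 0.904, 0.0], [0.001, -0.0, -1.0]]
contact_force: [-0.1, 0.3, 0.1]
finger_gap: 0.994
```

```bash
python3 - <<'E'
from h import *
s=observe();im,d=capture("wrist");np.savez("rail1.npz",im=im,d=d,p=s["ee_pos"],R=s["eef_rot"]);cv2.imwrite("pics/rail1.png",cv2.convertScaleAbs(im[:,:,::-1],alpha=1.3))
print(s["time_s"],s["ee_pos"],s["joint_positions"],s["joint_velocities"],s["contact_force"])
E
```

```text
1.9 [530.71290506 251.43877032 380.67065474] [-0.77491253  0.22386473  0.26755185  1.72670544 -0.06359783  1.19988692
  0.63877573] [-0.00664216  0.0014884  -0.00240673 -0.00115405  0.0024165  -0.00055772
  0.00128416] [-0.12593308  0.27088806  0.10580048]
```

View pics/rail1.png

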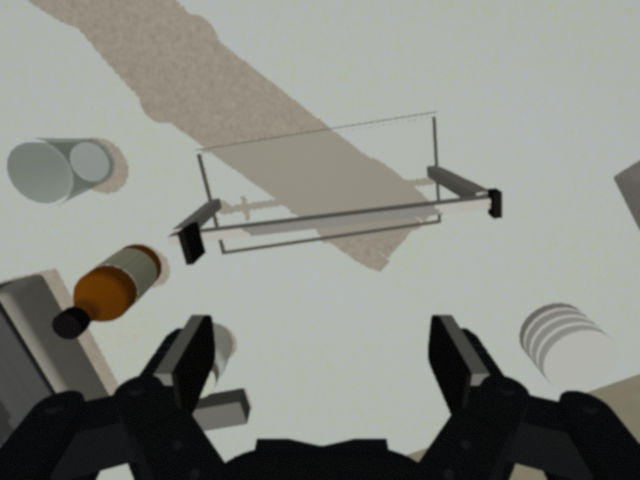

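The bar runs from the black stop at (190,240) to the black cap at (495,203); the tray is behind it. Now I'll measure the bar from the wrist depth and compare it with the top view.

```bash
python3 - <<'E'
from h import *
a=np.load("rail1.npz");pose=dict(ee_pos=a["p"],eef_rot=a["R"])
W=world("wrist",a["d"],pose=pose);im=a["im"]
cv2.imwrite("pics/rz.png",cv2.resize(im[185:270,160:510,::-1],None,fx=2.28,fy=4))
m=np.zeros((480,640),bool);m[185:270,160:510]=1
m&=(W[...,2]>128)&(W[...,2]<185)
yaw=np.radians(-16.4)
for it in range(2):
    ex=np.array([np.cos(yaw),np.sin(yaw)]);ey=np.array([-ex[1],ex[0]])
    c=np.array([532,250.])
    P=W[m];L=(P[:,:2]-c)@np.c_[ex,ey]
    rows=[]
    for yy in range(-140,150,20):
        k=abs(L[:,1]-yy)<6
        if k.sum()<3: continue
        # top face: highest z cluster
        zt=np.percentile(P[k,2],85);t=k&(abs(P[:,2]-zt)<4)
        rows.append((yy,L[t,0].mean(),zt)); 
        if it==1: print(yy,k.sum(),"x",L[t,0].min().round(1),L[t,0].max().round(1),"z",zt.round(1))
    r=np.array(rows);r=r[abs(r[:,0])<105]
    s=np.polyfit(r[:,0],r[:,1],1); sz=np.polyfit(r[:,0],r[:,2],1);print("xfit",s,"slope",np.degrees(np.arctan(sz[0])),"z at 0",sz[1],"y for z=155",(155-sz[1])/sz[0])
    yaw-=np.arctan(s[0]); print("yaw",np.degrees(yaw))
print("extent y",L[:,1].min(),L[:,1].max())
# top camera tray rim rays at z=18
t=np.load("top0.npz");c=get_calibration("top");K=c["camera_matrix"]
q=np.array([[197,75],[650,203],[583,415],[132,277]],float)/5+[130,205]-0.4
def ray(name,px,z):
    c=get_calibration(name);K=c["camera_matrix"];d=np.linalg.inv(K)@np.array([*px,1]);R=c["R"];o=-R.T@c["t"];d=R.T@d
    return o+d*(z-o[2])/d[2]
Q=np.array([ray("top",p,18) for p in q]);print(Q.round(1),Q.mean(0),cv2.minAreaRect(Q[:,:2].astype(np.float32)))
E
```

```text
xfit [0.00631656 2.32295781] slope 3.469874324093612 z at 0 157.55922997205536 y for z=155 -42.207225606762336
yaw -16.7619074422267
-120 19 x -0.7 6.4 z 142.9
-100 656 x -11.3 17.1 z 165.2
-80 181 x -1.5 6.8 z 147.3
-60 184 x -1.4 7.1 z 149.3
-40 194 x -1.8 6.9 z 151.5
-20 197 x -1.4 6.9 z 153.6
0 201 x -1.5 7.1 z 155.7
20 210 x -1.4 7.0 z 158.0
40 215 x -1.6 6.7 z 160.1
60 219 x -1.7 6.7 z 162.1
80 230 x -1.8 7.0 z 164.3
100 231 x -1.8 6.8 z 166.2
120 322 x -1.8 6.7 z 168.2
140 93 x -7.4 12.2 z 176.7
xfit [-7.37023533e-04  2.35345155e+00] slope 3.4518074911031897 z at 0 157.5710344650156 y for z=155 -42.62438179975516
yaw -16.719679112042463
extent y -134.40382760715346 136.7889231261173
[[627.3 358.9  18. ]
 [553.2  98.3  18. ]
 [433.4 134.5  18. ]
 [511.5 392.   18. ]] [531.35029205 245.89009682  18.        ] ((532.4847412109375, 246.02413940429688), (270.9002685546875, 125.19142150878906), 73.18580627441406)
```

View pics/rz.png

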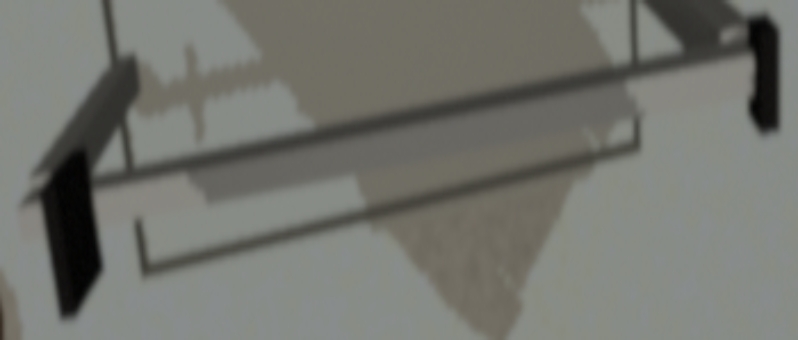

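Bar: yaw about -16.7°, slope about 6.1°, top z about 155.5, and its centre is near (534,249). On to the shaker.

{"api": "jog_arm", "payload": {"deltas": [-10, -18, -2, 0, 0, 0, 85, -23, -38, -2, 0, 0, 0, 85, -23, -38, -2, 0, 0, 0, 85, -23, -38, -2, 0, 0, 0, 85, -23, -38, -2, 0, 0, 0, 85, -23, -38, -2, 0, 0, 0, 85, -23, -38, -2, 0, 0, 0, 85, -23, -38, -2, 0, 0, 0, 85]}}

```text
time_s: 2.95
ee_pos: [563.9, -81.2, 397.1]
eef_rot: [[-0.904, 0.428, 0.0], [0.428, 0.904, 0.0], [0.0, 0.0, -1.0]]
contact_force: [0.6, -0.0, -0.1]
finger_gap: 0.994
```

{"api": "jog_arm", "payload": {"deltas": [-23, -38, -2, 0, 0, 0, 85, -23, -38, -2, 0, 0, 0, 85, -18, -38, 0, 0, 0, 0, 85, -10, -20, 0, 0, 0, 0, 60, 0, 0, 0, 0, 0, 0, 50, 0, 0, 0, 0, 0, 0, 45]}}

```text
time_s: 3.7
ee_pos: [573.7, -231.6, 400.8]
eef_rot: [[-0.904, 0.428, -0.0], [0.428, 0.904, 0.0], [0.0, 0.0, -1.0]]
contact_force: [-0.2, 0.3, 0.5]
finger_gap: 0.525
```

```bash
python3 - <<'E'
from h import *
s=observe();im,d=capture("wrist");np.savez("sh1.npz",im=im,d=d,p=s["ee_pos"],R=s["eef_rot"]);cv2.imwrite("pics/sh1.png",cv2.convertScaleAbs(im[:,:,::-1],alpha=1.3))
print(s["time_s"],s["ee_pos"],s["joint_positions"],s["finger_gap"])
E
```

```text
3.7 [ 573.70740039 -231.59927055  400.80741159] [-0.15790487  0.28932406  0.55721153  1.6424281  -0.15970411  1.25588404
  1.55899267] 0.5248747194523
```

View pics/sh1.png

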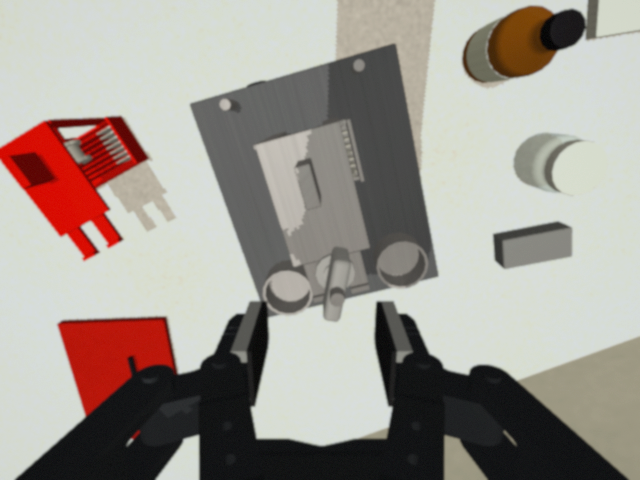

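The wrist view shows the tab at (307,183), the wing from (345,250) to (335,318), and the top plate. I'll measure them.

```bash
python3 - <<'E'
from h import *
a=np.load("sh1.npz");pose=dict(ee_pos=a["p"],eef_rot=a["R"])
W=world("wrist",a["d"],pose=pose);im=a["im"]
x,y,z=W[...,0],W[...,1],W[...,2]
cv2.imwrite("pics/sz.png",cv2.resize(im[100:330,230:450,::-1],None,fx=2.6,fy=2.6,interpolation=cv2.INTER_CUBIC))
def rect(m,n):
    p=np.c_[x[m],y[m]].astype(np.float32)
    if len(p)>3: print(n,m.sum(),cv2.minAreaRect(p),"mean",p.mean(0),"z",np.percentile(z[m],[5,50,95]).round(1))
roi=np.zeros(z.shape,bool);roi[30:330,150:450]=1
rect(roi&(abs(z-90)<6),"deck")
rect(roi&(abs(z-205)<3)&(x<585),"plate")
tab=roi&(x<570)&(x>500)&(z>220)&(z<250); rect(tab,"tab"); rect(tab&(z>233),"tabtop")
n=roi&(x>575)&(x<640)&(y<-205)&(y>-270)
for lo,hi in [(209,217),(217,228),(228,236),(236,241),(241,246),(246,262)]: rect(n&(z>lo)&(z<hi),(lo,hi))
print(np.histogram(z[n&(z>200)],bins=np.arange(200,262,2)))
E
```

```text
deck 28884 ((576.0619506835938, -230.68905639648438), (200.467529296875, 240.4507598876953), 79.65074920654297) mean [ 547.78894 -218.49992] z [88.9 90.3 93. ]
plate 8656 ((547.3721313476562, -225.6552276611328), (60.186927795410156, 86.05818176269531), 79.695556640625) mean [ 543.43274 -224.93466] z [204.1 205.3 206.4]
tab 814 ((536.5006103515625, -223.59210205078125), (10.216142654418945, 28.178770065307617), 79.86161804199219) mean [ 535.4651 -222.9543] z [226.6 237.2 238.2]
tabtop 726 ((536.5150146484375, -223.62924194335938), (10.147068977355957, 28.135282516479492), 79.8755111694336) mean [ 536.05664 -223.37386] z [236.  237.2 238.3]
(209, 217) 513 ((607.7643432617188, -236.45127868652344), (43.53975296020508, 41.0267219543457), 79.03160858154297) mean [ 607.7029  -238.42714] z [209.2 212.1 215.1]
(217, 228) 153 ((602.1312255859375, -239.29644775390625), (9.98846435546875, 43.9136962890625), 40.90625762939453) mean [ 595.5869  -232.33469] z [218.  222.8 227.3]
(228, 236) 128 ((602.1871948242188, -239.40516662597656), (10.54479694366455, 44.139408111572266), 40.509864807128906) 
[... 229 characters left out ...]
5 ((606.9619140625, -236.36990356445312), (12.087848663330078, 45.79922866821289), 55.74607467651367) mean [ 604.60046 -235.28224] z [241.8 243.9 245.2]
(246, 262) 240 ((607.4443359375, -238.52420043945312), (9.42064380645752, 13.760433197021484), 16.347984313964844) mean [ 606.0033  -236.10048] z [247.1 253.8 255. ]
(array([   0,   77, 2346,  389,  138,  152,  241,   36,   17,   25,   33,
         26,   29,   32,   29,   36,   30,   33,   37,   31,   81,  440,
        353,   21,   21,   23,   74,  101,    0,    0]), array([200, 202, 204, 206, 208, 210, 212, 214, 216, 218, 220, 222, 224,
       226, 228, 230, 232, 234, 236, 238, 240, 242, 244, 246, 248, 250,
       252, 254, 256, 258, 260]))
```

View pics/sz.png

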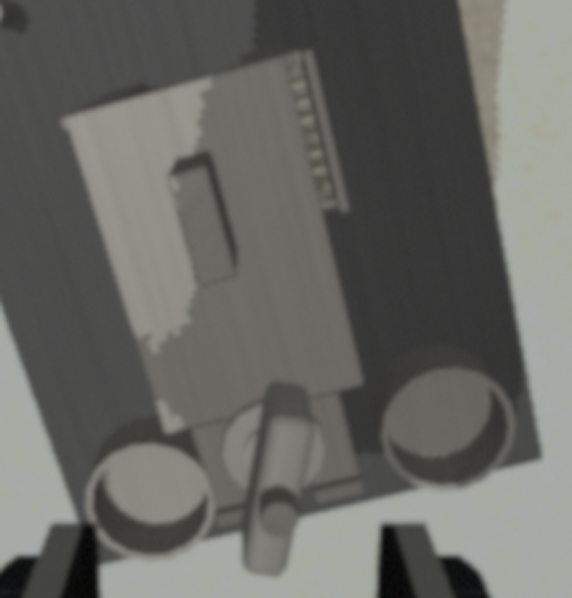

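Wing: centre (607,-236.4), lying along -34.2°, top at z 244. I'll align, descend, and stop just before the end to check.

{"api": "jog_arm", "payload": {"deltas": [0, 0, 0, 0, 0, 8.9, 45, -15, 7.4, 5, 0, 0, 0, 45, -15.2, 7.4, 10, 0, 0, 0, 45, 0, 0, 20, 0, 0, 0, 45, 0, 0, 25, 0, 0, 0, 45, 0, 0, 25, 0, 0, 0, 45, 0, 0, 16, 0, 0, 0, 45, 0, 0, 8, 0, 0, 0, 45]}}

```text
time_s: 4.75
ee_pos: [607.4, -236.7, 290.9]
eef_rot: [[-0.827, 0.561, -0.001], [0.561, 0.827, 0.0], [0.001, -0.0, -1.0]]
contact_force: [0.2, -0.1, -0.1]
finger_gap: 0.53
```

{"api": "jog_arm", "payload": {"deltas": [0, 0, 0, 0, 0, 0, 0, 0, 0, 0, 0, 0, 0, 0, 0, 0, 0, 0, 0, 0, 0, 0, 0, 0, 0, 0, 0, 0], "force": 50}}

```text
time_s: 5.25
ee_pos: [607.6, -237.0, 292.7]
eef_rot: [[-0.827, 0.563, 0.002], [0.563, 0.827, -0.0], [-0.001, 0.001, -1.0]]
contact_force: [2.3, 2.2, 5.3]
finger_gap: 0.128
```

```bash
python3 - <<'E'
from h import *
s=observe();im,d=capture("wrist");cv2.imwrite("pics/n1.png",cv2.convertScaleAbs(im[:,:,::-1],alpha=1.3))
print(s)
E
```

```text
{'time_s': 5.25, 'joint_positions': array([-0.12962817,  0.44009202,  0.54658806,  1.69581476, -0.25504095,
        1.07564788,  1.46943369]), 'joint_velocities': array([ 0.00062798,  0.00185045, -0.00054662, -0.00089685,  0.00011998,
       -0.00042654,  0.00156029]), 'tau': array([  1.86569687, -82.06940889,  14.35975403, -41.17021322,
         0.95037639,   0.24661129,   0.10689943]), 'ee_pos': array([ 607.58437636, -236.96695095,  292.70831485]), 'eef_rot': array([[-8.26553912e-01,  5.62855310e-01,  1.59067624e-03],
       [ 5.62855998e-01,  8.26554974e-01, -1.84929902e-05],
       [-1.32519024e-03,  8.80036212e-04, -9.99998735e-01]]), 'contact_force': array([2.31870499, 2.20649335, 5.32488508]), 'moment': array([ 0.47460793, -0.41369193, -0.07601833]), 'finger_gap': 0.12802125472673553}
```

View pics/n1.png

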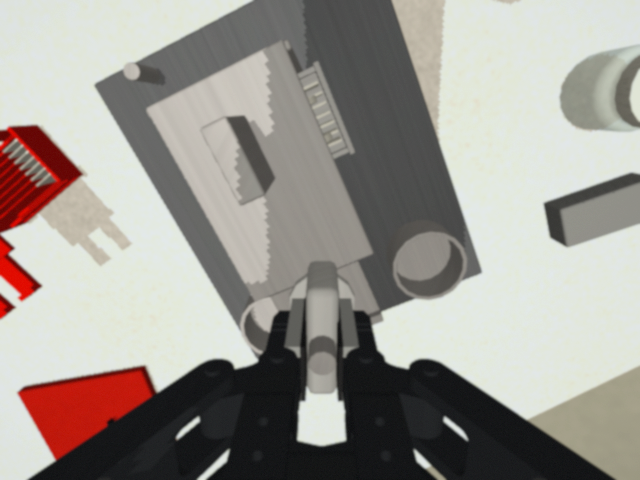

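The fingers hold the wing centrally (wing at (322,325)), gap about 11 mm. Now I'll turn it clockwise.

{"api": "jog_arm", "payload": {"deltas": [0, 0, -0.2, 0, 0, 4, 0, 0, 0, -0.35, 0, 0, 8, 0, 0, 0, -0.35, 0, 0, 8, 0, 0, 0, -0.35, 0, 0, 8, 0, 0, 0, -0.35, 0, 0, 8, 0, 0, 0, -0.35, 0, 0, 8, 0, 0, 0, -0.35, 0, 0, 8, 0, 0, 0, -0.35, 0, 0, 8, 0]}}

```text
time_s: 6.3
ee_pos: [606.4, -237.6, 295.1]
eef_rot: [[0.079, 0.997, -0.001], [0.997, -0.079, 0.0], [-0.0, -0.001, -1.0]]
contact_force: [-6.4, 0.9, 9.0]
finger_gap: 0.128
```

```bash
python3 - <<'E'
from h import *
s=observe();print(s["ee_pos"],s["joint_positions"],s["contact_force"],s["moment"],s["finger_gap"])
E
```

```text
[ 606.35161437 -237.56602797  295.08990647] [-0.2963275   0.50061443  0.800711    1.70340047 -0.39487998  1.10796166
  0.54379254] [-6.43569608  0.89985986  8.99059235] [0.39865378 1.64905902 0.16111223] 0.1283122587099727
```

{"api": "jog_arm", "payload": {"deltas": [0, -1, -0.6, 0, 0, 8, 0, 0, 0, -0.6, 0, 0, 8, 0, 0, 0, -0.35, 0, 0, 8, 0, 0, 0, -0.35, 0, 0, 8, 0]}}

```text
time_s: 6.8
ee_pos: [605.5, -237.2, 296.7]
eef_rot: [[0.595, 0.803, -0.001], [0.803, -0.595, 0.0], [-0.0, -0.001, -1.0]]
contact_force: [-5.0, 1.6, 5.6]
finger_gap: 0.126
```

```bash
python3 - <<'E'
from h import *
s=observe();print(s["ee_pos"],s["eef_rot"],s["joint_positions"],s["contact_force"],s["moment"],s["finger_gap"])
E
```

```text
[ 605.473213   -237.19607072  296.68880864] [[ 5.95382193e-01  8.03441991e-01 -1.00586532e-03]
 [ 8.03442550e-01 -5.95382198e-01  3.27147125e-04]
 [-3.36030567e-04 -1.00293257e-03 -9.99999441e-01]] [-0.37988002  0.55120062  0.94328276  1.70809469 -0.48592847  1.13701616
  0.06679957] [-4.95191285  1.64878133  5.58280133] [0.46242414 1.17980125 0.14881321] 0.12594505760051428
```

{"api": "jog_arm", "payload": {"deltas": [0, -0.8, -0.6, 0, 0, 8, 0, 0, 0, -0.4, 0, 0, 8, 0, 0, 0, -0.35, 0, 0, 8, 0, 0, 0, -0.35, 0, 0, 8, 0]}}

```text
time_s: 7.3
ee_pos: [604.9, -236.5, 298.2]
eef_rot: [[0.931, 0.366, -0.001], [0.366, -0.931, 0.001], [-0.001, -0.001, -1.0]]
contact_force: [-3.8, 3.0, 2.8]
finger_gap: 0.13
```

```bash
python3 - <<'E'
from h import *
s=observe();R=s["eef_rot"];print(s["ee_pos"],np.degrees(np.arctan2(R[1,1],R[0,1])),s["joint_positions"],s["contact_force"],s["moment"],s["finger_gap"],s["tau"][6])
E
```

```text
[ 604.90124051 -236.47446968  298.16908767] -68.53632416058885 [-0.45201585  0.6197168   1.08616339  1.71163522 -0.5893815   1.17984718
 -0.40127649] [-3.82197074  3.03970321  2.75374388] [0.69901947 0.84055923 0.12847241] 0.12951294278783448 2.919376417994499
```

{"api": "jog_arm", "payload": {"deltas": [0, -0.6, -0.4, 0, 0, 6, 0, 0, 0, -0.3, 0, 0, 6, 0, 0, 0, -0.25, 0, 0, 6, 0, 0, 0, -0.2, 0, 0, 4, 0]}}

```text
time_s: 7.8
ee_pos: [604.8, -235.8, 299.2]
eef_rot: [[1.0, -0.007, -0.001], [-0.007, -1.0, 0.001], [-0.001, -0.001, -1.0]]
contact_force: [-1.5, 3.3, 2.1]
finger_gap: 0.129
```

```bash
python3 - <<'E'
from h import *
s=observe();R=s["eef_rot"];print(s["ee_pos"],np.degrees(np.arctan2(R[1,1],R[0,1])),s["joint_positions"],s["contact_force"],s["moment"],s["finger_gap"],s["tau"][6])
E
```

```text
[ 604.80444917 -235.81283197  299.19463108] -90.42819762017551 [-0.4915363   0.67685098  1.18101012  1.71299827 -0.66505936  1.21857344
 -0.7188857 ] [-1.49790016  3.31952342  2.08927437] [0.65167719 0.42409045 0.11812636] 0.12867022114670076 0.9596172720193863
```

{"api": "jog_arm", "payload": {"deltas": [0, -0.5, -0.2, 0, 0, 4, 0, 0, 0, -0.2, 0, 0, 4, 0]}}

```text
time_s: 8.05
ee_pos: [604.8, -235.5, 299.6]
eef_rot: [[0.989, -0.146, -0.001], [-0.146, -0.989, 0.0], [-0.001, -0.0, -1.0]]
contact_force: [-1.5, 0.3, -0.2]
finger_gap: 0.132
```

```bash
python3 - <<'E'
from h import *
s=observe();R=s["eef_rot"];print(s["ee_pos"],np.degrees(np.arctan2(R[1,1],R[0,1])),s["joint_positions"],s["contact_force"],s["moment"],s["finger_gap"],s["tau"][6])
E
```

```text
[ 604.83773894 -235.52423006  299.63300443] -98.4050575237336 [-0.50387554  0.69911496  1.21448787  1.71346752 -0.69280885  1.2340581
 -0.83490095] [-1.4913538   0.28310461 -0.15978277] [0.23242643 0.27854157 0.13654522] 0.13171097460525208 1.3956094533205032
```

{"api": "jog_arm", "payload": {"deltas": [0, 0, -0.2, 0, 0, 4, 0, 0, 0, -0.2, 0, 0, 4, 0]}}

```text
time_s: 8.3
ee_pos: [604.9, -235.3, 300.0]
eef_rot: [[0.959, -0.282, -0.001], [-0.282, -0.959, 0.001], [-0.001, -0.0, -1.0]]
contact_force: [-2.2, 2.5, 0.4]
finger_gap: 0.126
```

```bash
python3 - <<'E'
from h import *
s=observe();R=s["eef_rot"];print(s["ee_pos"],np.degrees(np.arctan2(R[1,1],R[0,1])),s["joint_positions"],s["contact_force"],s["moment"],s["finger_gap"],s["tau"][6])
E
```

```text
[ 604.87647856 -235.34427059  299.96429671] -106.39502449857001 [-0.51392518  0.72204848  1.24640292  1.71348968 -0.72058011  1.25105796
 -0.95121189] [-2.15312702  2.50565626  0.40945097] [0.48469596 0.20943501 0.0812033 ] 0.12647329284367415 1.4186888560652733
```

{"api": "jog_arm", "payload": {"deltas": [0, 0, -0.2, 0, 0, 4, 0, 0, 0, -0.2, 0, 0, 4, 0]}}

```text
time_s: 8.55
ee_pos: [605.0, -235.2, 300.3]
eef_rot: [[0.911, -0.413, -0.001], [-0.413, -0.911, 0.001], [-0.001, -0.0, -1.0]]
contact_force: [-0.2, 2.6, 0.9]
finger_gap: 0.129
```

```bash
cat > o.py <<'E'
from h import *
s=observe();R=s["eef_rot"];print(s["time_s"],s["ee_pos"].round(2),"yaw",np.degrees(np.arctan2(R[1,1],R[0,1])).round(2),s["joint_positions"].round(3),s["contact_force"].round(1),s["moment"].round(2),s["finger_gap"].round(3))
E
python3 o.py
```

```text
Traceback (most recent call last):
  File "o.py", line 2, in <module>
    s=observe();R=s["eef_rot"];print(s["time_s"],s["ee_pos"].round(2),"yaw",np.degrees(np.arctan2(R[1,1],R[0,1])).round(2),s["joint_positions"].round(3),s["contact_force"].round(1),s["moment"].round(2),s["finger_gap"].round(3))
                                                                                                                                                                                                          ^^^^^^^^^^^^^^^^^^^^^
AttributeError: 'float' object has no attribute 'round'
```

{"api": "jog_arm", "payload": {"deltas": [0, 0, -0.2, 0, 0, 4, 0, 0, 0, -0.2, 0, 0, 4, 0]}}

```text
time_s: 8.8
ee_pos: [605.1, -235.0, 300.7]
eef_rot: [[0.845, -0.535, -0.001], [-0.535, -0.845, 0.001], [-0.001, -0.0, -1.0]]
contact_force: [0.9, 4.0, -0.3]
finger_gap: 0.127
```

```bash
python3 o.py
```

```text
Traceback (most recent call last):
  File "o.py", line 2, in <module>
    s=observe();R=s["eef_rot"];print(s["time_s"],s["ee_pos"].round(2),"yaw",np.degrees(np.arctan2(R[1,1],R[0,1])).round(2),s["joint_positions"].round(3),s["contact_force"].round(1),s["moment"].round(2),s["finger_gap"].round(3))
                                                                                                                                                                                                          ^^^^^^^^^^^^^^^^^^^^^
AttributeError: 'float' object has no attribute 'round'
```

```bash
sed -i 's/s\["finger_gap"\].round(3)/s["finger_gap"]/' o.py; python3 o.py
```

```text
8.8 [ 605.09 -234.98  300.66] yaw -122.37 [-0.527  0.759  1.295  1.713 -0.764  1.28  -1.195] [ 0.9  4.  -0.3] [ 0.83 -0.06  0.14] 0.12707722748649478
```

{"api": "jog_arm", "payload": {"deltas": [0, 0.4, -0.2, 0, 0, 4, 0, 0, 0, -0.1, 0, 0, 3, 0]}}

```text
time_s: 9.05
ee_pos: [605.2, -234.9, 300.9]
eef_rot: [[0.774, -0.633, -0.001], [-0.633, -0.774, 0.001], [-0.001, -0.001, -1.0]]
contact_force: [0.0, 5.0, -0.5]
finger_gap: 0.129
```

```bash
python3 o.py
```

```text
9.05 [ 605.16 -234.95  300.93] yaw -129.31 [-0.531  0.77   1.309  1.713 -0.777  1.289 -1.305] [ 0.   5.  -0.5] [ 0.98 -0.2   0.87] 0.12886247035011697
```

{"api": "jog_arm", "payload": {"deltas": [0, 0, 0, 0, 0, 2, 0, 0, 0, 0, 0, 0, 0, 0]}}

```text
time_s: 9.3
ee_pos: [605.2, -235.0, 300.9]
eef_rot: [[0.752, -0.659, -0.001], [-0.659, -0.752, 0.001], [-0.001, -0.0, -1.0]]
contact_force: [1.2, 5.4, 0.8]
finger_gap: 0.129
```

```bash
python3 o.py
```

```text
9.3 [ 605.18 -234.99  300.94] yaw -131.19 [-0.531  0.773  1.312  1.713 -0.779  1.291 -1.336] [1.2 5.4 0.8] [ 1.16 -0.16  1.15] 0.12949466156855804
```

The moment jumped from 0.14 to over 1 N m, so the nut is on its stop. I'll release, rise, turn to the rack's heading and look.

{"api": "jog_arm", "payload": {"deltas": [0, 0, 0, 0, 0, 0, 45, 0, 0, 0, 0, 0, 0, 45, 0, 0, -15, 0, 0, 0, 45, 0, 0, -25, 0, 0, 0, 45, 0, 0, -30, 0, 0, -8, 45, 0, 0, -30, 0, 0, -8, 45, -20, 0, 0, 0, 0, -8, 45, -25, 3, 0, 0, 0, -7, 45]}}

```text
time_s: 10.3
ee_pos: [561.8, -223.3, 403.2]
eef_rot: [[0.985, -0.174, 0.002], [-0.174, -0.985, -0.001], [0.002, 0.001, -1.0]]
contact_force: [0.2, 0.1, -0.4]
finger_gap: 0.526
```

{"api": "jog_arm", "payload": {"deltas": [0, 0, 0, 0, 0, 0, 45, 0, 0, 0, 0, 0, 0, 45]}}

```text
time_s: 10.55
ee_pos: [562.6, -222.8, 402.5]
eef_rot: [[0.984, -0.179, 0.002], [-0.179, -0.984, 0.0], [0.002, -0.0, -1.0]]
contact_force: [-0.2, 0.2, 0.4]
finger_gap: 0.528
```

```bash
python3 o.py; python3 - <<'E'
from h import *
s=observe();im,d=capture("wrist");np.savez("sh2.npz",im=im,d=d,p=s["ee_pos"],R=s["eef_rot"]);cv2.imwrite("pics/sh2.png",cv2.convertScaleAbs(im[:,:,::-1],alpha=1.3))
W=world("wrist",d,pose=s)
x,y,z=W[...,0],W[...,1],W[...,2]
def rect(m,n):
    p=np.c_[x[m],y[m]].astype(np.float32)
    if len(p)>3: print(n,m.sum(),cv2.minAreaRect(p),"z",np.percentile(z[m],[5,50,95]).round(1))
roi=np.zeros(z.shape,bool);roi[20:340]=1
rect(roi&(abs(z-90)<6)&(x>400)&(x<720)&(y<-80),"deck")
rect(roi&(abs(z-205)<3)&(x<585)&(x>480)&(abs(y+225)<60),"plate")
tab=roi&(x<570)&(x>500)&(z>220)&(z<250)&(abs(y+225)<40); rect(tab&(z>233),"tabtop")
n=roi&(x>575)&(x<640)&(y<-205)&(y>-270)
rect(n&(z>245)&(z<252),"wing");rect(n&(z>252)&(z<260),"stud");rect(n&(z>213)&(z<225),"flange")
E
```

```text
10.55 [ 562.62 -222.83  402.49] yaw -100.33 [-0.628  0.516  1.31   1.691 -0.513  1.337 -0.977] [-0.2  0.2  0.4] [ 0.   -0.02 -0.  ] 0.5279042258905194
deck 32633 ((556.0001220703125, -294.22430419921875), (331.9531555175781, 256.6865234375), 79.50829315185547) z [88.9 90.4 93.5]
plate 6893 ((547.8355712890625, -226.005859375), (60.09128952026367, 85.50896453857422), 79.67769622802734) z [204.2 205.3 206.3]
tabtop 582 ((537.371337890625, -224.2219696044922), (9.781797409057617, 28.220314025878906), 79.67745208740234) z [235.7 237.1 238.3]
wing 790 ((607.8147583007812, -236.8904571533203), (12.11776351928711, 45.77665328979492), 53.173675537109375) z [248.7 251.2 251.9]
stud 792 ((607.88623046875, -236.86929321289062), (10.208233833312988, 43.65789794921875), 53.442893981933594) z [252.1 252.8 254.9]
flange 583 ((608.8334350585938, -237.31124877929688), (29.05724334716797, 26.533180236816406), 65.76669311523438) z [218.9 220.3 223. ]
```

View pics/sh2.png

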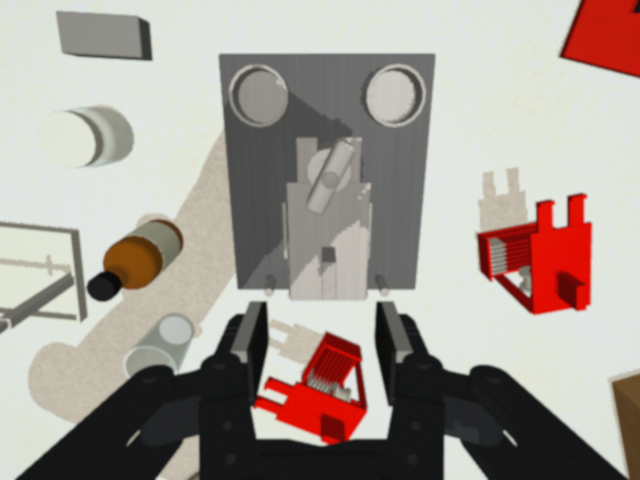

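The nut now sits about 7.5-8 mm higher, with the wing at (330,175) and the flange clear of the fork. The tab top is at (328,255). The wing turned 183°, which fits the stop being reached. Next I'll grip the tab.

{"api": "jog_arm", "payload": {"deltas": [-13.5, 3, 10, 0, 0, 0, 45, -13, 2.5, 20, 0, 0, 0, 45, 0, 0, 25, 0, 0, 0, 45, 0, 0, 25, 0, 0, 0, 45, 0, 0, 25, 0, 0, 0, 45, 0, 0, 10.5, 0, 0, 0, 45, 0, 0, 5, 0, 0, 0, 45, 0, 0, 0, 0, 0, 0, 40]}}

```text
time_s: 11.6
ee_pos: [535.3, -223.7, 281.1]
eef_rot: [[0.984, -0.179, 0.0], [-0.179, -0.984, -0.0], [0.0, 0.0, -1.0]]
contact_force: [-0.3, 0.5, 1.0]
finger_gap: 0.465
```

```bash
python3 o.py; python3 - <<'E'
from h import *
im,d=capture("wrist");cv2.imwrite("pics/g1.png",cv2.convertScaleAbs(im[:,:,::-1],alpha=1.3))
E
```

```text
11.6 [ 535.34 -223.68  281.13] yaw -100.29 [-0.573  0.567  1.202  1.89  -0.595  1.105 -0.887] [-0.3  0.5  1. ] [0.01 0.01 0.02] 0.4653732019379235
```

View pics/g1.png

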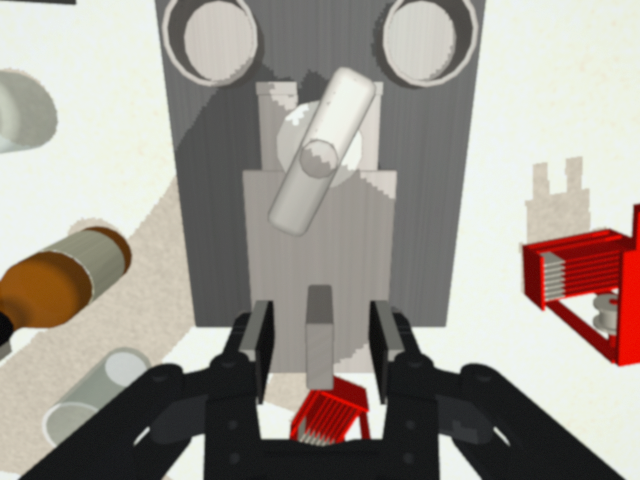

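The tab at (320,340) is centred between the fingers. I'll close on it, lift 2 mm and draw it out.

{"api": "jog_arm", "payload": {"deltas": [0, 0, 0, 0, 0, 0, 0, 0, 0, 0, 0, 0, 0, 0, 0, 0, 0, 0, 0, 0, 0, 0, 0, 0, 0, 0, 0, 0, 0, 0, -1, 0, 0, 0, 0, 0, 0, -1, 0, 0, 0, 0], "force": 80}}

```text
time_s: 12.4
ee_pos: [534.9, -223.3, 282.7]
eef_rot: [[0.984, -0.178, -0.0], [-0.178, -0.984, 0.0], [-0.0, -0.0, -1.0]]
contact_force: [0.3, -0.4, -4.2]
finger_gap: 0.102
```

```bash
python3 o.py; python3 - <<'E'
from h import *
im,d=capture("wrist");cv2.imwrite("pics/g2.png",cv2.convertScaleAbs(im[:,:,::-1],alpha=1.3))
E
```

```text
12.4 [ 534.94 -223.33  282.65] yaw -100.28 [-0.575  0.565  1.204  1.889 -0.593  1.108 -0.889] [ 0.3 -0.4 -4.2] [ 0.03 -0.03 -0.08] 0.10242575637440061
```

View pics/g2.png

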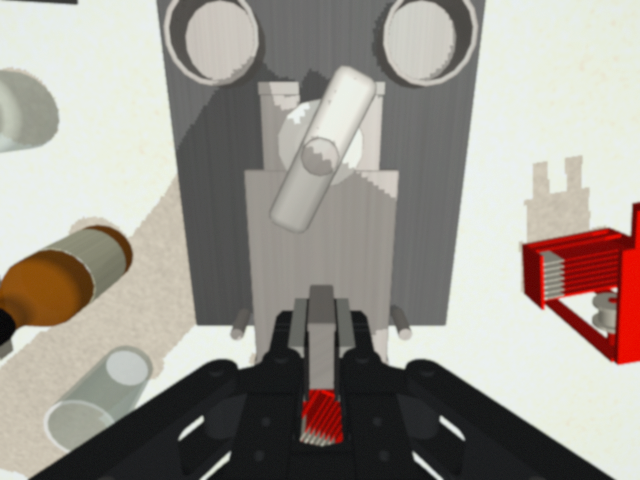

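The rack hangs in the grip (about 4 N). I'll draw it out and lift.

{"api": "jog_arm", "payload": {"deltas": [-5, 0, 0, 0, 0, 0, 0, -10, 0, 0, 0, 0, 0, 0, -15, 0, 0, 0, 0, 0, 0, -15, 0, 0, 0, 0, 0, 0, -15, 0, 0, 0, 0, 0, 0, -10, 0, 0, 0, 0, 0, 0, 0, 0, 0, 0, 0, 0, 0]}}

```text
time_s: 13.32
ee_pos: [465.8, -210.6, 282.9]
eef_rot: [[0.984, -0.178, 0.001], [-0.178, -0.984, 0.001], [0.0, -0.001, -1.0]]
contact_force: [0.7, -0.5, -3.6]
finger_gap: 0.104
```

```bash
python3 o.py; python3 - <<'E'
from h import *
im,d=capture("wrist");cv2.imwrite("pics/g3.png",cv2.convertScaleAbs(im[:,:,::-1],alpha=1.3))
im,d=capture("scene");cv2.imwrite("pics/g4.png",cv2.resize(im[140:400,220:450,::-1],None,fx=2.3,fy=2.3))
E
```

```text
13.325 [ 465.79 -210.59  282.85] yaw -100.26 [-0.709  0.446  1.306  2.036 -0.504  1.041 -0.908] [ 0.7 -0.5 -3.6] [-0.04 -0.09 -0.05] 0.10368124826340877
```

View pics/g3.png

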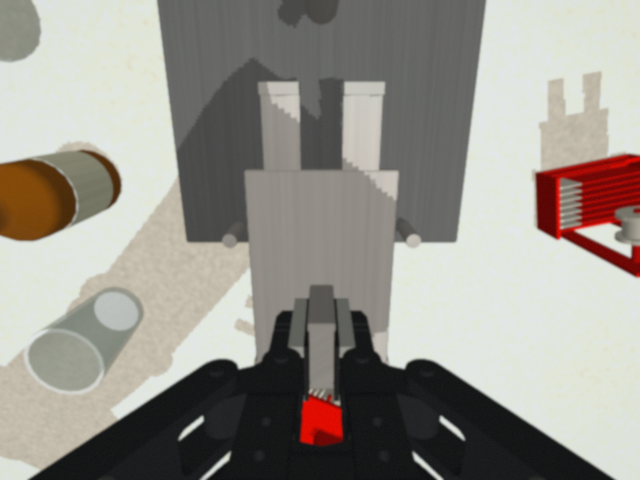

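View pics/g4.png

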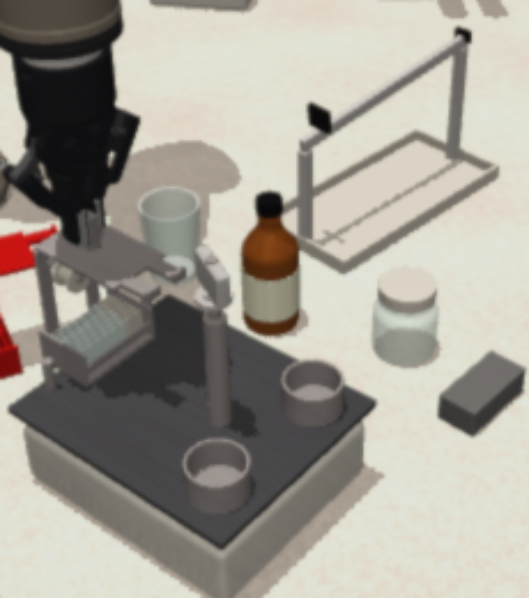

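The fork is clear of the stud. I'll lift, then carry the rack high over the beaker to the rail's -x side.

{"api": "jog_arm", "payload": {"deltas": [0, 0, -8, 0, 0, 0, 0, 0, 0, -20, 0, 0, 0, 0, 0, 0, -25, 0, 0, 0, 0, 0, 0, -25, 0, 0, 0, 0, -3, -12, -10, 0, 0, 0, 0, -5, -22, 0, 0, 0, 0, 0, -7, -33, 0, 0, 0, 0, 0, -7, -33, 0, 0, 0, 0, 0]}}

```text
time_s: 14.42
ee_pos: [462.6, -108.5, 371.0]
eef_rot: [[0.984, -0.18, 0.0], [-0.18, -0.984, -0.002], [0.001, 0.002, -1.0]]
contact_force: [-1.9, -0.0, -2.2]
finger_gap: 0.103
```

```bash
python3 o.py
```

```text
14.425 [ 462.62 -108.46  371.  ] yaw -100.4 [-1.241 -0.071  1.328  1.999  0.077  1.161 -1.696] [-1.9 -0.  -2.2] [0.03 0.14 0.01] 0.10309009964949759
```

{"api": "jog_arm", "payload": {"deltas": [-6, -33, 0, 0, 0, 0, 0, -6, -33, 0, 0, 0, 0, 0, -6, -33, 0, 0, 0, 0, 0, -6, -33, 0, 0, 0, 0, 0]}}

```text
time_s: 14.92
ee_pos: [462.6, 26.1, 371.3]
eef_rot: [[0.984, -0.18, 0.001], [-0.18, -0.984, 0.0], [0.001, -0.001, -1.0]]
contact_force: [0.9, -0.3, -3.2]
finger_gap: 0.103
```

```bash
python3 o.py
```

```text
14.925 [462.63  26.12 371.3 ] yaw -100.34 [-1.284 -0.075  1.071  2.017  0.071  1.161 -1.994] [ 0.9 -0.3 -3.2] [ 0.04 -0.06  0.01] 0.10348643674091379
```

{"api": "jog_arm", "payload": {"deltas": [-7, -33, 0, 0, 0, 0, 0, -7, -33, 0, 0, 0, 0, 0, -7, -33, 0, 0, 0, 0, 0, -7, -33, 0, 0, 0, 0, 0, -7, -33, 0, 0, 0, 0, 0, -7, -33, 0, 0, 0, 0, 0, -7, -33, 0, 0, 0, 0, 0, -7, -33, 0, 0, 0, 0, 0]}}

```text
time_s: 15.92
ee_pos: [454.4, 297.0, 370.8]
eef_rot: [[0.984, -0.179, 0.0], [-0.179, -0.984, -0.0], [0.0, 0.0, -1.0]]
contact_force: [-0.5, -0.5, -2.6]
finger_gap: 0.101
```

{"api": "jog_arm", "payload": {"deltas": [-5, -22, 0, 0, 0, 0, 0, -2, -10, 0, 0, 0, 3, 0, 0, 0, 0, 0, 0, 3.4, 0, 0, 0, 0, 0, 0, 0, 0]}}

```text
time_s: 16.42
ee_pos: [453.3, 328.1, 370.7]
eef_rot: [[0.958, -0.287, 0.0], [-0.287, -0.958, -0.001], [0.0, 0.0, -1.0]]
contact_force: [0.2, -0.6, -3.2]
finger_gap: 0.1
```

```bash
python3 o.py; python3 - <<'E'
from h import *
s=observe();im,d=capture("wrist");cv2.imwrite("pics/r3.png",cv2.convertScaleAbs(im[:,:,::-1],alpha=1.3));np.savez("r3.npz",im=im,d=d,p=s["ee_pos"],R=s["eef_rot"])
im,d=capture("scene");cv2.imwrite("pics/r4.png",cv2.resize(im[80:300,260:460,::-1],None,fx=2.7,fy=2.7))
E
```

```text
16.425 [453.3  328.08 370.73] yaw -106.68 [-1.485  0.241  0.894  1.824 -0.203  1.173 -2.387] [ 0.2 -0.6 -3.2] [-0.03  0.06 -0.02] 0.100462139656575
```

View pics/r3.png

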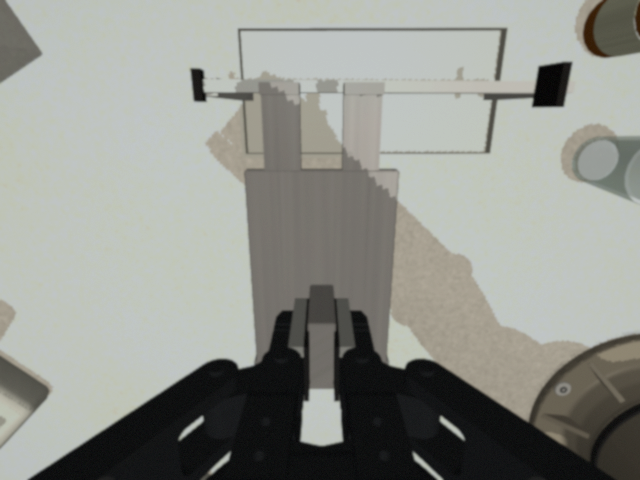

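View pics/r4.png

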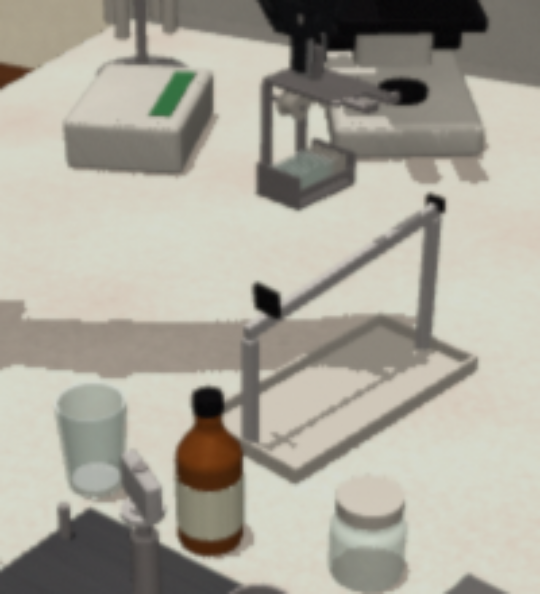

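The rack hangs upright on the robot side of the bar. The fork tips are at row 82 and the bar is visible on either side at row 87. I'll measure both in this one view.

```bash
python3 - <<'E'
from h import *
a=np.load("r3.npz");pose=dict(ee_pos=a["p"],eef_rot=a["R"])
W=world("wrist",a["d"],pose=pose);T=(W-a["p"])@a["R"]  # tool coords
m=np.zeros((480,640),bool);m[60:300,150:600]=1
rack=m&(T[...,2]>50)&(T[...,2]<85)&(abs(T[...,1])<45)
P=T[rack]
for lo,hi in [(-30,-8),(8,30)]:
    k=(P[:,1]>lo)&(P[:,1]<hi);print("tip x",np.percentile(P[k,0],[99,100]),"y",P[k,1].min(),P[k,1].max())
pl=rack&(T[...,0]>-10)&(T[...,0]<68)&(T[...,2]>70);print("plate depth",np.median(T[pl][:,2]),"y range",np.percentile(T[pl][:,1],[1,99]))
q=T[pl];A=np.c_[q[:,:2],np.ones(len(q))];print("plate plane",np.linalg.lstsq(A,q[:,2],rcond=None)[0])
bar=m&(W[...,2]>128)&(W[...,2]<185)&(T[...,0]>80)
B=T[bar];
for yy in range(-130,140,15):
    k=abs(B[:,1]-yy)<4
    if k.sum()>3:
        zt=np.percentile(B[k,2],30);t=k&(abs(B[:,2]-zt)<3);print(yy,k.sum(),B[t,0].min().round(1),B[t,0].max().round(1),"depth",zt.round(1),"zw",(a["p"][2]-zt).round(1))
print("y ext",B[:,1].min(),B[:,1].max())
E
```

```text
tip x [93.7290827  94.49248452] y -29.70724004397207 -8.000443179476644
tip x [93.70620313 94.43482534] y 8.002703162433475 29.99975867273794
plate depth 75.97523478137362 y range [-28.58570318  29.7579249 ]
plate plane [4.03598390e-03 1.73243234e-03 7.58141741e+01]
-85 119 91.2 110.4 depth 194.2 zw 176.5
-70 221 97.0 104.5 depth 202.4 zw 168.4
-55 171 97.0 104.6 depth 203.7 zw 167.0
-40 69 97.1 104.7 depth 205.0 zw 165.7
-25 36 103.4 104.9 depth 206.8 zw 163.9
-10 161 97.2 104.9 depth 208.6 zw 162.1
5 156 97.3 104.4 depth 210.2 zw 160.5
20 24 103.1 104.4 depth 211.8 zw 158.9
35 22 103.8 104.6 depth 213.4 zw 157.4
50 146 96.8 104.7 depth 215.0 zw 155.7
65 144 96.8 104.7 depth 216.4 zw 154.3
80 141 96.9 104.8 depth 218.2 zw 152.5
95 139 96.9 104.9 depth 219.7 zw 151.0
110 129 96.9 104.4 depth 221.2 zw 149.5
125 128 97.0 104.5 depth 222.9 zw 147.8
y ext -84.03106160233405 186.73050162993349
```

The rack x offset to the bar centre is about 99.7 mm, with no yaw error. I'll lower beside the bar, then tilt 6° to match the slope.

{"api": "jog_arm", "payload": {"deltas": [0, 2, 15, 0, 0, 0, 0, 0, 5, 25, 0, 0, 0, 0, 0, 0, 25, 0, 0, 0, 0, 0, 0, 15, 0, 0, 0, 0, 0, 0, 5.7, 2, 0, 0, 0, 0, 0, 0, 2, 0, 0, 0, 0, 0, 0, 2, 0, 0, 0, 0, 0, 0, 0, 0, 0, 0]}}

```text
time_s: 17.52
ee_pos: [451.2, 320.9, 285.5]
eef_rot: [[0.958, -0.286, 0.03], [-0.288, -0.952, 0.102], [-0.0, -0.106, -0.994]]
contact_force: [0.1, -0.2, -3.9]
finger_gap: 0.097
```

```bash
python3 o.py; python3 - <<'E'
from h import *
s=observe();print(s["eef_rot"].round(4))
im,d=capture("wrist");cv2.imwrite("pics/r5.png",cv2.convertScaleAbs(im[:,:,::-1],alpha=1.3));np.savez("r5.npz",im=im,d=d,p=s["ee_pos"],R=s["eef_rot"])
W=world("wrist",d,pose=s);T=(W-s["ee_pos"])@s["eef_rot"]
m=np.zeros((480,640),bool);m[0:300,100:639]=1
rack=m&(T[...,2]>50)&(T[...,2]<85)&(abs(T[...,1])<35);P=T[rack];print("tip",np.percentile(P[:,0],99.5))
bar=m&(W[...,2]>128)&(W[...,2]<185)&(T[...,0]>80);B=T[bar]
for yy in range(-130,190,15):
    k=abs(B[:,1]-yy)<4
    if k.sum()>3:
        zt=np.percentile(B[k,2],30);t=k&(abs(B[:,2]-zt)<3);print(yy,k.sum(),B[t,0].min().round(1),B[t,0].max().round(1),"depth",zt.round(1))
im,d=capture("scene");cv2.imwrite("pics/r6.png",cv2.resize(im[80:300,260:460,::-1],None,fx=2.7,fy=2.7))
E
```

```text
17.525 [451.22 320.89 285.48] yaw -106.71 [-1.402  0.278  0.834  1.983 -0.346  0.914 -2.252] [ 0.1 -0.2 -3.9] [-0.29  0.07  0.02] 0.09723740621829056
[[ 9.578e-01 -2.859e-01  3.020e-02]
 [-2.875e-01 -9.524e-01  1.017e-01]
 [-3.000e-04 -1.061e-01 -9.944e-01]]
tip 94.06071839325571
-70 967 90.9 110.7 depth 121.3
-55 337 96.8 104.9 depth 124.6
-40 337 96.8 104.9 depth 124.5
-25 265 98.1 104.9 depth 124.5
-10 305 96.8 104.8 depth 124.5
5 339 96.8 104.7 depth 124.6
20 269 98.0 104.8 depth 124.5
35 332 96.8 104.7 depth 124.5
50 335 96.8 104.8 depth 124.6
65 337 96.9 104.7 depth 124.4
80 334 96.8 104.7 depth 124.4
95 337 96.8 104.6 depth 124.4
110 341 97.0 104.7 depth 124.4
125 335 97.0 104.9 depth 124.4
140 351 97.1 105.0 depth 124.4
155 28 96.9 97.0 depth 129.8
```

View pics/r5.png

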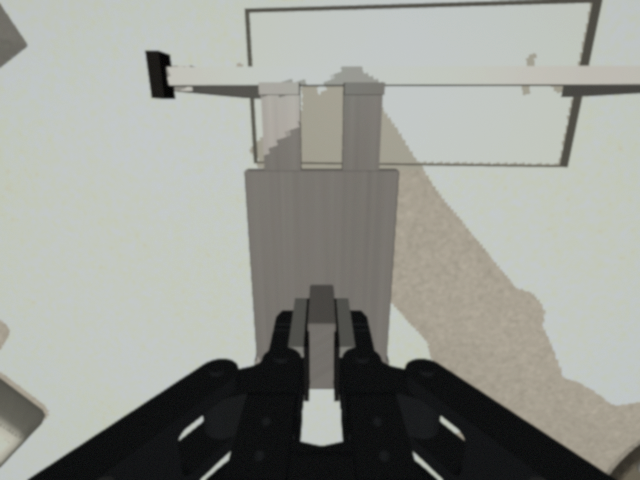

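View pics/r6.png

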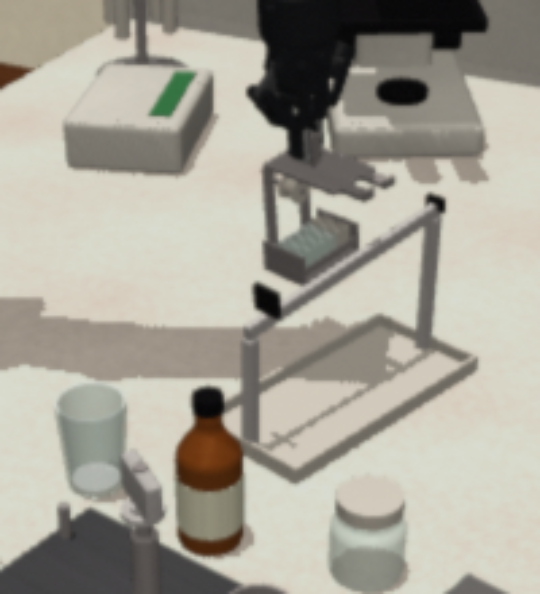

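The bar is now parallel in the tool frame. Flange clearance is 14.5 mm above and about 18 mm to the slides below. Inserting by 99.7 mm.

{"api": "jog_arm", "payload": {"deltas": [10, 0, 0, 0, 0, 0, 0, 18, 0, 0, 0, 0, 0, 0, 20, 0, 0, 0, 0, 0, 0, 20, 0, 0, 0, 0, 0, 0, 18, 0, 0, 0, 0, 0, 0, 10, 0, 0, 0, 0, 0, 0, 3.7, 0, 0, 0, 0, 0, 0, 0, 0, 0, 0, 0, 0, 0]}}

```text
time_s: 18.62
ee_pos: [546.5, 292.8, 284.9]
eef_rot: [[0.958, -0.285, 0.03], [-0.287, -0.953, 0.1], [-0.0, -0.104, -0.995]]
contact_force: [0.2, 0.1, -3.6]
finger_gap: 0.104
```

```bash
python3 o.py; python3 - <<'E'
from h import *
s=observe()
im,d=capture("scene");cv2.imwrite("pics/r8.png",cv2.resize(im[100:260,320:460,::-1],None,fx=4,fy=3.7,interpolation=cv2.INTER_CUBIC))
im,d=capture("top");cv2.imwrite("pics/r9.png",cv2.resize(im[195:305,130:270,::-1],None,fx=5,fy=5,interpolation=cv2.INTER_CUBIC))
E
```

```text
18.625 [546.52 292.8  284.9 ] yaw -106.67 [-1.175  0.415  0.798  1.833 -0.45   0.986 -2.047] [ 0.2  0.1 -3.6] [-0.19  0.13 -0.02] 0.1039911381077256
```

View pics/r8.png

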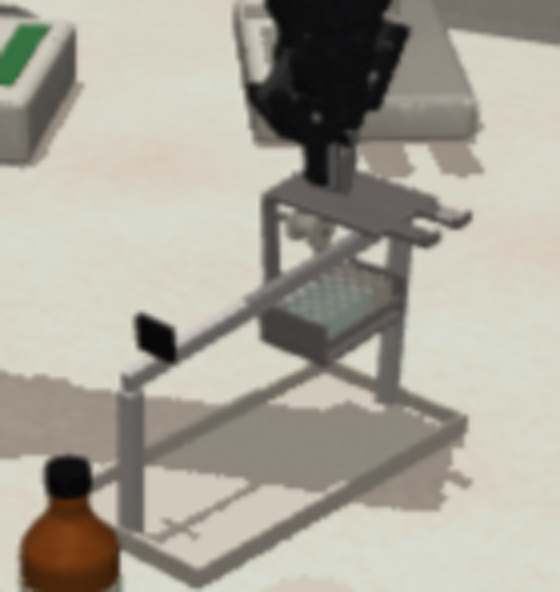

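View pics/r9.png

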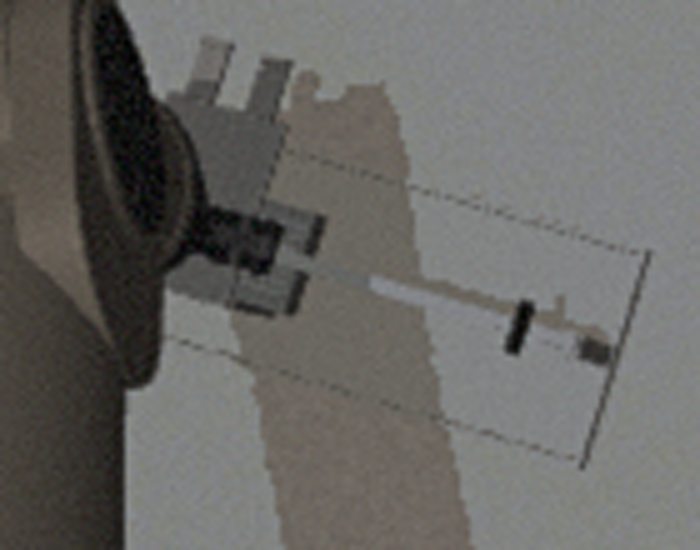

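```bash
python3 - <<'E'
from h import *
im,d=capture("top");W=world("top",d);a=np.radians(-16.7)
ex=np.array([np.cos(a),np.sin(a)]);ey=np.array([-ex[1],ex[0]])
L=(W[...,:2]-[532,250])@np.c_[ex,ey];z=W[...,2]
m=np.zeros(z.shape,bool);m[195:305,140:275]=1
bar=m&(z>135)&(z<165)&(L[...,1]<0)&(L[...,1]>-85);print("bar x",np.percentile(L[bar][:,0],[5,50,95]),bar.sum())
for lo,hi in [(9,16),(17,23),(22,28)]:
    pl=m&(abs(z-207)<8)&(L[...,1]>lo)&(L[...,1]<hi);print("plate x",L[pl][:,0].min(),L[pl][:,0].max(),pl.sum())
ft=m&(z>75)&(z<125)&(L[...,1]>-20)&(L[...,1]<40);print("foot",np.percentile(L[ft][:,0],[0,2,98,100]),np.percentile(z[ft],[5,50,95]),L[ft][:,1].min())
E
```

```text
bar x [-2.9881129   0.65963644  4.27143222] 106Traceback (most recent call last):
  File "<stdin>", line 8, in <module>
    return umr_minimum(a, axis, None, out, keepdims, initial, where)
ValueError: zero-size array to reduction operation minimum which has no identity
```

```bash
python3 - <<'E'
from h import *
im,d=capture("top");W=world("top",d);a=np.radians(-16.7)
ex=np.array([np.cos(a),np.sin(a)]);ey=np.array([-ex[1],ex[0]])
L=(W[...,:2]-[532,250])@np.c_[ex,ey];z=W[...,2]
m=np.zeros(z.shape,bool);m[195:305,140:275]=1
pl=m&(abs(z-207)<10);print(pl.sum());P=L[pl]
for s in range(int(P[:,1].min()),int(P[:,1].max()),8):
    k=abs(P[:,1]-s)<4
    if k.sum():print(s,P[k,0].min().round(1),P[k,0].max().round(1))
ft=m&(z>75)&(z<125);print("foot",np.percentile(L[ft][:,0],[0,2,98,100]),np.percentile(z[ft],[5,50,95]),np.percentile(L[ft][:,1],[0,50,100]))
E
```

```text
604
21 -30.7 60.9
29 -31.1 91.9
37 -31.6 93.2
45 -31.3 92.8
53 -30.4 61.8
61 34.5 92.7
69 44.7 93.1
77 50.5 91.5
foot [-79.40435752 -74.41116531  27.40002964  27.87025633] [ 89.55696847  98.86029912 123.47363943] [-233.74571745   31.83788687   56.66834664]
```

The top view agrees: rack centre at x≈0.3, bar at x≈0.7. Lowering.

{"api": "jog_arm", "payload": {"deltas": [0, 0, 5, 0, 0, 0, 0, 0, 0, 6, 0, 0, 0, 0, 0, 0, 4, 0, 0, 0, 0, 0, 0, 2, 0, 0, 0, 0, 0, 0, 0, 0, 0, 0, 0]}}

```text
time_s: 19.45
ee_pos: [547.1, 294.4, 267.9]
eef_rot: [[0.958, -0.285, 0.03], [-0.287, -0.953, 0.1], [-0.0, -0.104, -0.995]]
contact_force: [-0.7, -0.4, -4.3]
finger_gap: 0.104
```

```bash
python3 o.py
```

```text
19.45 [547.13 294.36 267.92] yaw -106.68 [-1.163  0.436  0.783  1.846 -0.471  0.958 -2.03 ] [-0.7 -0.4 -4.3] [-0.24  0.05  0.02] 0.1040059641510099
```

{"api": "jog_arm", "payload": {"deltas": [0, 0, 1, 0, 0, 0, 0, 0, 0, 0, 0, 0, 0, 0]}}

```text
time_s: 19.7
ee_pos: [547.2, 294.5, 267.2]
eef_rot: [[0.958, -0.285, 0.03], [-0.287, -0.953, 0.1], [0.0, -0.105, -0.995]]
contact_force: [-1.0, -0.2, -3.3]
finger_gap: 0.099
```

```bash
python3 o.py
```

```text
19.7 [547.19 294.54 267.16] yaw -106.67 [-1.162  0.437  0.782  1.846 -0.473  0.956 -2.029] [-1.  -0.2 -3.3] [-0.25  0.05 -0.01] 0.09881402637239582
```

Expected contact is about 1 mm lower, so I'll take small steps.

{"api": "jog_arm", "payload": {"deltas": [0, 0, 0.7, 0, 0, 0, 0, 0, 0, 0, 0, 0, 0, 0]}}

```text
time_s: 19.95
ee_pos: [547.3, 294.7, 266.6]
eef_rot: [[0.958, -0.285, 0.03], [-0.287, -0.953, 0.1], [0.0, -0.105, -0.994]]
contact_force: [0.2, 0.5, -1.4]
finger_gap: 0.102
```

```bash
python3 o.py
```

```text
19.95 [547.28 294.66 266.57] yaw -106.67 [-1.162  0.438  0.782  1.847 -0.473  0.955 -2.029] [ 0.2  0.5 -1.4] [-0.2   0.14 -0.02] 0.10200437380559668
```

{"api": "jog_arm", "payload": {"deltas": [0, 0, 0.5, 0, 0, 0, 0, 0, 0, 0, 0, 0, 0, 0]}}

```text
time_s: 20.2
ee_pos: [547.4, 294.8, 266.4]
eef_rot: [[0.958, -0.285, 0.03], [-0.287, -0.953, 0.101], [0.0, -0.105, -0.994]]
contact_force: [-3.4, -1.0, 5.4]
finger_gap: 0.105
```

```bash
python3 o.py; python3 - <<'E'
from h import *
im,d=capture("scene");cv2.imwrite("pics/l1.png",cv2.resize(im[100:260,320:460,::-1],None,fx=4,fy=3.7,interpolation=cv2.INTER_CUBIC))
E
```

```text
20.2 [547.44 294.75 266.44] yaw -106.67 [-1.161  0.438  0.781  1.847 -0.474  0.955 -2.028] [-3.4 -1.   5.4] [-0.18  0.55  0.04] 0.10499412467312794
```

View pics/l1.png

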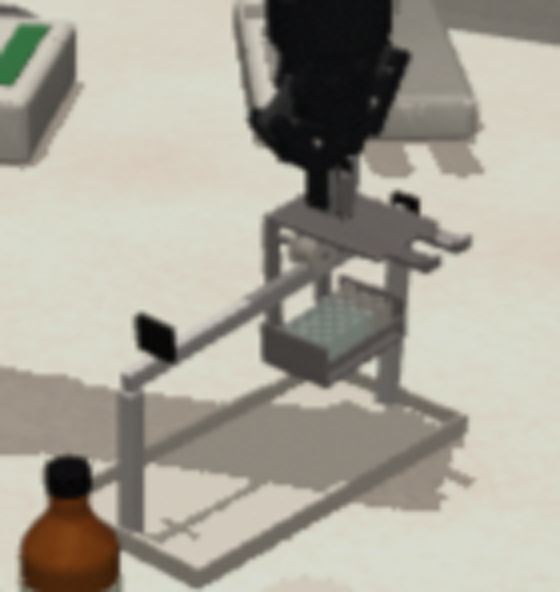

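It seated at the predicted height and the load has come off the wrist. Releasing and lifting away quickly.

{"api": "jog_arm", "payload": {"deltas": [0, 0, -0.3, 0, 0, 0, 0, 0, 0, 0, 0, 0, 0, 85, 0, 0, 0, 0, 0, 0, 85, 0, 0, -30, 0, 0, 0, 85, 0, 0, -40, 0, 0, 0, 85, 0, 0, -40, 0, 0, 0, 85, 0, 0, -20, 0, 0, 0, 85, 0, 0, 0, 0, 0, 0, 85]}}

```text
time_s: 21.25
ee_pos: [543.6, 281.7, 396.4]
eef_rot: [[0.958, -0.285, 0.031], [-0.287, -0.953, 0.101], [0.001, -0.106, -0.994]]
contact_force: [-0.3, 0.2, -0.5]
finger_gap: 1.0
```

```bash
python3 o.py; python3 - <<'E'
from h import *
im,d=capture("scene");cv2.imwrite("pics/e1.png",cv2.resize(im[100:260,300:460,::-1],None,fx=4,fy=3.7,interpolation=cv2.INTER_CUBIC))
E
```

```text
21.25 [543.56 281.65 396.37] yaw -106.66 [-1.245  0.294  0.874  1.72  -0.331  1.179 -2.142] [-0.3  0.2 -0.5] [-0.13  0.07 -0.03] 0.9999753626806479
```

View pics/e1.png

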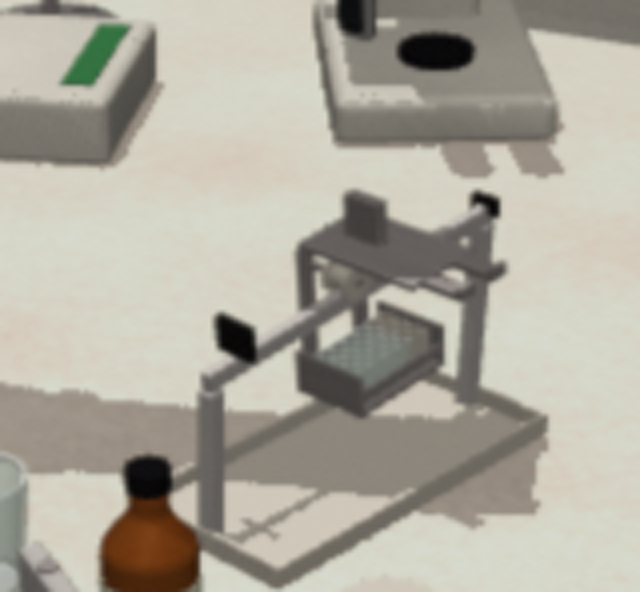

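The rack is free on the rail and appears to be rolling already. I'll move clear and let it run.

{"api": "jog_arm", "payload": {"deltas": [0, 0, -20, 0, 0, 0, 85, 0, 0, -10, 0, 0, 0, 85, 0, 0, 0, 0, 0, 0, 85, 0, 0, 0, 0, 0, 0, 85, 0, 0, 0, 0, 0, 0, 85, 0, 0, 0, 0, 0, 0, 85, 0, 0, 0, 0, 0, 0, 85, 0, 0, 0, 0, 0, 0, 85]}}

```text
time_s: 22.3
ee_pos: [542.4, 278.6, 425.3]
eef_rot: [[0.958, -0.285, 0.03], [-0.287, -0.953, 0.1], [-0.0, -0.104, -0.995]]
contact_force: [-0.1, -0.1, 0.0]
finger_gap: 0.995
```

{"api": "jog_arm", "payload": {"deltas": [0, 0, 0, 0, 0, 0, 85, 0, 0, 0, 0, 0, 0, 85, 0, 0, 0, 0, 0, 0, 85, 0, 0, 0, 0, 0, 0, 85, 0, 0, 0, 0, 0, 0, 85, 0, 0, 0, 0, 0, 0, 85, 0, 0, 0, 0, 0, 0, 85, 0, 0, 0, 0, 0, 0, 85]}}

```text
time_s: 23.3
ee_pos: [542.4, 278.6, 425.3]
eef_rot: [[0.958, -0.285, 0.03], [-0.287, -0.953, 0.1], [-0.0, -0.104, -0.995]]
contact_force: [-0.2, -0.6, 0.6]
finger_gap: 0.996
```

```bash
python3 o.py; python3 - <<'E'
from h import *
im,d=capture("scene");cv2.imwrite("pics/e2.png",cv2.resize(im[100:380,220:460,::-1],None,fx=2.1,fy=2.1,interpolation=cv2.INTER_CUBIC))
im,d=capture("top");cv2.imwrite("pics/e3.png",im[...,::-1])
E
```

```text
23.3 [542.39 278.6  425.32] yaw -106.67 [-1.258  0.268  0.887  1.683 -0.305  1.234 -2.164] [-0.2 -0.6  0.6] [-0.11  0.05 -0.04] 0.9963832392556012
```

View pics/e2.png

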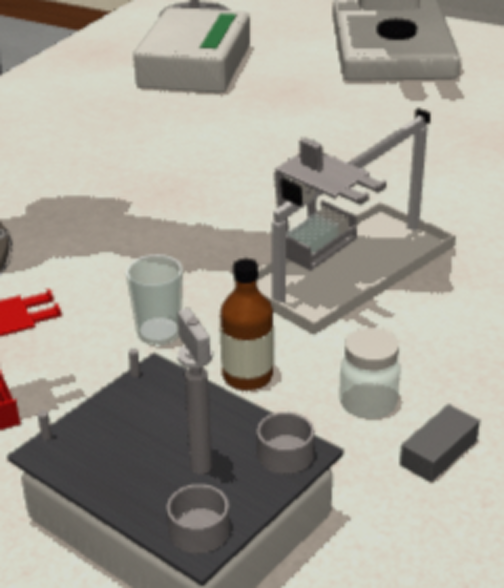

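View pics/e3.png

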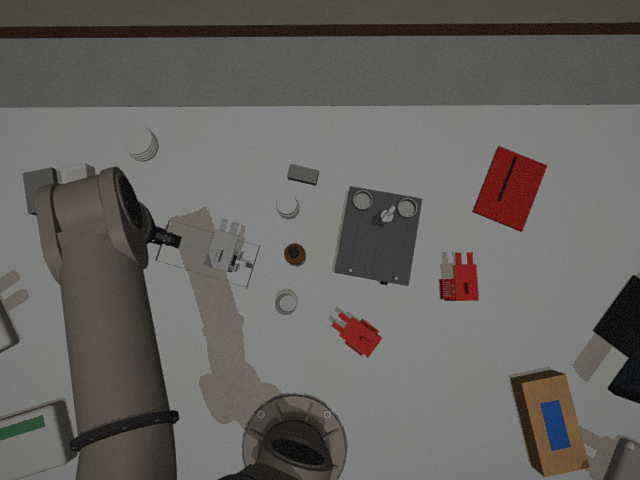

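The rack has rolled down to the stop plate, and the bystanders look unmoved. I'll wait a second, then check that it is at rest, where it sits, and the nut.

```bash
cat > c.py <<'E'
from h import *
im,d=capture("top");W=world("top",d);a=np.radians(-16.7)
ex=np.array([np.cos(a),np.sin(a)]);ey=np.array([-ex[1],ex[0]])
L=(W[...,:2]-[532,249])@np.c_[ex,ey];z=W[...,2]
m=np.zeros(z.shape,bool);m[205:300,195:265]=1
p=m&(z>190)&(z<225);t=m&(z>202)&(z<235)&(L[...,0]<20)&(L[...,0]>-20)
print("plate",np.percentile(L[p],[2,98],axis=0).round(1).tolist(),p.sum())
q=L[p];A=np.c_[q,np.ones(len(q))];print("tilt x,y deg",np.degrees(np.arctan(np.linalg.lstsq(A,z[p],rcond=None)[0][:2])))
m[:]=0;m[195:235,370:410]=1
n=m&(z>240)&(z<252);print("wing",cv2.minAreaRect(W[n][:,:2].astype(np.float32)),np.median(z[n]))
np.save("t%d.npy"%int(observe()["time_s"]*10),im)
E
python3 c.py
```

```text
plate [[-12.8, -81.5], [13.0, -71.4]] 57
tilt x,y deg [ 1.5694324  29.49713791]
wing ((604.8561401367188, -235.61328125), (11.848018646240234, 45.222511291503906), 52.714847564697266) 250.26507738709597
```

{"api": "jog_arm", "payload": {"deltas": [0, 0, 0, 0, 0, 0, 85, 0, 0, 0, 0, 0, 0, 85, 0, 0, 0, 0, 0, 0, 85, 0, 0, 0, 0, 0, 0, 85, 0, 0, 0, 0, 0, 0, 85, 0, 0, 0, 0, 0, 0, 85, 0, 0, 0, 0, 0, 0, 85, 0, 0, 0, 0, 0, 0, 85]}}

```text
time_s: 24.45
ee_pos: [542.4, 278.6, 425.3]
eef_rot: [[0.958, -0.285, 0.03], [-0.287, -0.953, 0.1], [-0.0, -0.105, -0.995]]
contact_force: [-0.2, -0.3, 0.3]
finger_gap: 0.995
```

```bash
python3 c.py; python3 - <<'E'
from h import *
im,d=capture("top");im0=np.load("top0.npz")["im"]
f=np.abs(im.astype(int)-im0).max(2)
for n,(u,v) in dict(bottle=(295,254),jar=(288,207),beaker=(286,301),box=(303,174)).items(): print(n,(f[v-18:v+18,u-18:u+18]>45).sum())
im,d=capture("scene");cv2.imwrite("pics/e4.png",cv2.resize(im[130:280,300:450,::-1],None,fx=4,fy=4,interpolation=cv2.INTER_CUBIC))
E
```

```text
plate [[-12.8, -81.5], [13.0, -71.6]] 59
tilt x,y deg [ 4.37293089 31.01988981]
wing ((604.9618530273438, -235.7157745361328), (11.759963035583496, 45.442169189453125), 52.83015823364258) 250.35610060180528
bottle 0
jar 0
beaker 0
box 0
```

View pics/e4.png

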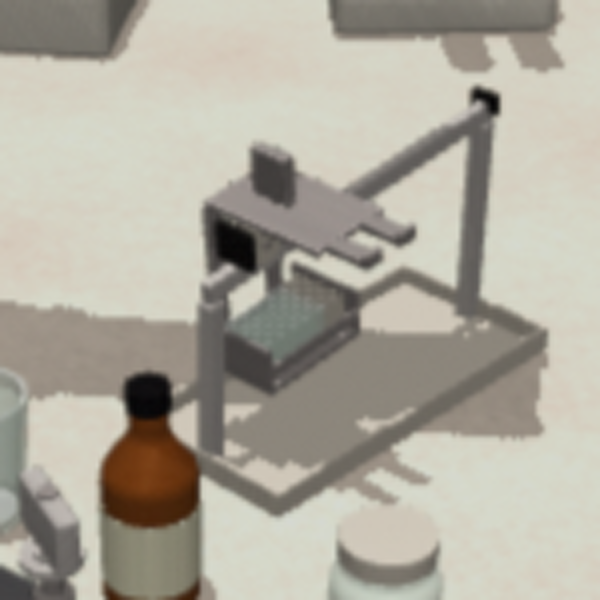

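```bash
python3 -c "
from workcell import arm
print(arm.close_job())"
```

```text
the job is handed in; nothing more can be done
None
```

The job is handed in: the nut is at its upper stop, and the rack hangs at rest against the rail's stop. It took about 24.5 s of the 72 s, and nothing is touching the rack or nut.

- **Nut:** I turned it about 183° clockwise until the twisting moment jumped from about 0.1 to over 1 N m. In the last check the wing top was at z ≈ 250 mm, which is where the upper stop should put it.
- **Rack:** I drew it out and carried it over. I then lowered it onto the upper half of the rail, tilted only 6° to match the slope, and let go there. It rolled down by itself. Two top views about a second apart show the tab in the same place, with the rollers about 72 mm below the rail's middle, as expected at the stop.
- **Bystanders:** the bottle, jar, beaker and box show no change from the first picture.

**Checks that disagreed:**
- **Camera offset:** the wrist and top cameras differed by about 2 mm in x. I aligned rack and rail within a single view each time, and both views agreed.
- **Tilt fit:** my final measurement of the hanging rack's tilt gave a nonsense value of about 30°, because the mask caught only the tab. I judged that it hangs properly from the scene picture instead.

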